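# Scoop a portion of dog biscuits into the bowl

## Task

Get the dog's portion ready: raise the lid of the white biscuit box until it stands straight up on its stiff hinge, and let go; it must stay standing there, because I shall top the box up next. Then use the feed scoop to take at least three of the bone biscuits from the box and tip them into the steel dog bowl, without touching the biscuits with the fingers or spilling any. Finally stand the scoop flat on the worktop, leaving the bowl upright and the tin, jar and mug undisturbed.

Things in the scene. Friction and masses are not known exactly. Their poses are not given: they have to be found in the camera images.
- lid (a joint): Opening angle of the box's flat wooden lid (236 x 124 mm, 9 mm thick, 0.22 kg): 0 = shut, 1.57 = standing straight up, end stop at 2.3. Stiff friction hinge (about 0.55 N m): the lid stays at whatever angle it is left. It is hinged along one short end of the box and is found a little ajar.
- lid_hinge (a point): Middle of the lid's hinge axis, at the top of the box's hinge-end wall, 73 mm above the worktop. The axis is level, along this frame's y. The frame turns with the lid: x points along the lid from its free edge to the hinge, z is the lid's outward normal.
- lid_handle (a point): Middle of the lid's round steel bar handle (bar 11 mm thick, 92 mm long between two posts, parallel to the hinge). It lies 205 mm from the hinge axis towards the free edge (31 mm short of it) and 46 mm outward along the lid's normal: 37 mm clear of the outer face. Same axes as lid_hinge. The bar can turn between the fingers while the lid swings.
- biscuit_box: Fixed white open box, outside 236 x 124 x 72 mm, walls and floor 6 mm, inside 224 x 112 mm. Origin at the centre of its underside, on the worktop; x runs along the box to its hinge end (towards the robot's right), z is up. The biscuits lie in one layer in the half next to the hinge end (x above 0); the other half is bare at the start.
- scoop_grip (a point): Centre of the wooden grip of the loose metal feed scoop (about 0.21 kg). The grip is a flat-sided bar 92 mm long (x), 24 mm wide (y, grasp across it), 32 mm high, above the back of the pan; its centre is 112 mm above the scoop's flat underside, so at z = 0.112 when the scoop stands on the worktop. x points to the scoop's open mouth, z is up.
- scoop_lip (a point): Middle of the scoop's straight front edge, on its underside: 100 mm ahead of (x) and 112 mm below scoop_grip, same axes. The pan has a flat floor 94 mm long, 86 mm wide, 2.5 mm thick, thinned to 1.5 mm at the edge; the sides taper from 50 mm high at the back to 6 mm at the mouth; the back wall stands 6 mm ahead of scoop_grip.
- bowl_floor (a point): Centre of the inner floor of the loose steel dog bowl, 6 mm above the worktop: round, 160 mm across the rim, 52 mm high, inner floor about 120 mm across, 0.45 kg.
- side_tin: Bystander: low round food tin, 86 mm across, 40 mm high; origin at the centre of its underside.
- side_jar: Bystander: small square-ish jar with a screw lid, 64 x 64 x 89 mm; origin at the centre of its underside.
- side_mug: Bystander: white mug, 79 x 109 x 89 mm; origin under its middle.
- biscuit_1: Bone-shaped baked dog biscuit, one of six alike: 48 mm long (x), 26 mm wide, 16 mm thick, 20 g, hard and smooth (friction about 0.3). Origin at its centre.
- biscuit_2: Bone-shaped baked dog biscuit, one of six alike: 48 mm long (x), 26 mm wide, 16 mm thick, 20 g, hard and smooth (friction about 0.3). Origin at its centre.
- biscuit_3: Bone-shaped baked dog biscuit, one of six alike: 48 mm long (x), 26 mm wide, 16 mm thick, 20 g, hard and smooth (friction about 0.3). Origin at its centre.
- biscuit_4: Bone-shaped baked dog biscuit, one of six alike: 48 mm long (x), 26 mm wide, 16 mm thick, 20 g, hard and smooth (friction about 0.3). Origin at its centre.
- biscuit_5: Bone-shaped baked dog biscuit, one of six alike: 48 mm long (x), 26 mm wide, 16 mm thick, 20 g, hard and smooth (friction about 0.3). Origin at its centre.
- biscuit_6: Bone-shaped baked dog biscuit, one of six alike: 48 mm long (x), 26 mm wide, 16 mm thick, 20 g, hard and smooth (friction about 0.3). Origin at its centre.

How it is judged:
By the outcome, as a careful person would: the job done as asked, in the order asked, and still so for the second after the job is handed in, with the robot touching nothing.
It also fails if it takes over 67 s, if anything falls off the work surface, if the arm or the gripper's body presses on something with over 40 N, if the wrist force passes 120 N, or if a joint passes its speed limit or range.

## Robot

A 7-joint arm with a two-finger parallel gripper is mounted at the origin on a cart in front of the work surface, level with it; the furniture and walls round the work are solid. World frame = base frame: x ahead of the robot, y to its left, z up, the work surface at z = 0. Lengths are in m, angles in degrees, forces in N, time in s.
With the tool pointing down it reaches from about 0.425 to 0.875 m from the base axis. Payload 8.4 kg.
Tool frame: the origin (TCP) lies at the very end of the fingers, on their centre line; the grasp point (between the pads) lies 19 mm behind it; x points along the fingers, z is the direction in which the jaws open and shut, and the axes are right-handed (so a half turn about x gives the same grasp; the last joint's range is limited). The gripper opens to 85 mm and grips with 20 to 120 N. Pads are 22 mm wide; open, the fingers measure 114 mm over their backs; the gripper's body (76 mm by 85 mm) begins 54 mm behind the grasp point. The pads swing forward as they close: fully open they stand 13 mm farther back than shut.
Start: joints at [58.43, 19.091, 2.286, 83.961, -0.768, 76.965, -3.352], TCP at [0.284, -0.585, 0.196] pointing down, gripper open.
Joint ranges: [-147.57, 147.57], [-21.85, 119.76], [-74.77, 79.35], [14.55, 137.4], [-85.83, 265.84], [4.83, 119.75], [-152.11, 152.11]. Speed limits (degrees/s): [127.2, 127.2, 159.86, 159.86, 180, 180, 180].

## Interface

Orientations are given as a 3x3 rotation matrix whose columns are the frame's x, y, z axes.
In Python, from workcell import ctrl, viewer, workorder gives the robot as it stands.
- The arm moves only by the tool drive_tool, never from a script. Its argument "commands" is a list of rows, each a list of 5 numbers: the opening, from -1 (shut) to 1 (fully open), so that 0 is half open, then the shift along the world's x, y, z in cm, then the turn about the world's z in rad. A call has exactly 10 rows; each row is the pose to reach, as a shift and turn from the pose measured when the call began; what a row does not reach only later rows make up. A row lasts 1/10 s, in which the tool goes at most 50 mm and 8.59 degrees, less where a joint would pass 70% of its speed; a pose out of reach is approached as far as the arm can. A call with a gripper value outside its range is refused whole. The fingers move at their own pace and stop on an object; "newtons" is the grip in N (left out, the last holds). Time passes only in rows, so rows that repeat a pose let the fingers close, or fill a call up. It gives the time, the measured TCP pose, the force and the opening at its end, in the units of the state.
- ctrl.state(): the state, without advancing time (a new reading comes with each control period).
- viewer.grab_frame(name): name is "scene" or "top" or "wrist"; returns (picture, depth): 480x640x3 uint8, blue, green, red; 480x640 float32, m along the optical axis (not along the pixel's ray), 0 where there is no reading.
- viewer.camera_model(name): a dict with "intrinsics" (3x3 intrinsics, pixels), "xyz" and "rotation" of the camera in the world; the wrist camera has in their place "hand_eye" (4x4, takes a point from camera to tool coordinates, whose origin is the TCP and whose axes are the tool frame's). Camera axes: x right, y down, z forward; pixel columns grow to the right and rows downward; lengths in m; the calibration is good to about 2 mm. A picture is of the moment at which its call begins: read the wrist's pose just before it. camera_model takes no time and is no camera call.
- workorder.hand_in(): hands the job in, once; it reports no verdict.
The state is a dict: "time": time; "joint_positions": joint angles; "joint_vel": joint speeds; "effort": joint torques, N m; "eef_pos": TCP position; "tcp_rot": TCP orientation; "ft_force": force on the tool from outside, world axes, zero at the start; "torque": the same for the moment, N m; "grip_width": finger opening in m.
Only numpy, scipy, OpenCV 4.12 (cv2) and the standard library are available. Lean on these libraries where they do the work, as an engineer would, in place of code of your own. Each camera call takes 0.05 s, during which the arm holds its last target.

## Working session

There is one attempt and no reset: what is moved stays moved. The work goes in short steps, Python scripts to look and compute and a tool call to move; the robot and the scene stay as the last step left them, time stands still between calls to the robot, and variables do not carry over. Pictures are saved under pics/ and viewed, and the job is handed in when it is done.

Besides the shell and the picture viewer there is one more tool, called after "Call:" as name([rows], argument=value, ...), one row to a line, values as JSON. drive_tool: Moves the arm, as the interface text tells. Its arguments: {"type":"object","properties":{"commands":{"type":"array","items":{"type":"array","items":{"type":"number"}}},"newtons":{"type":"number"}},"required":["commands"]}

```bash
ls; mkdir -p pics
cat > h.py <<'E'
import numpy as np, cv2
from workcell import ctrl, viewer, workorder
np.set_printoptions(precision=4,suppress=True)
def cam(name):
    s=ctrl.state(); m=viewer.camera_model(name); im,d=viewer.grab_frame(name)
    K=np.array(m["intrinsics"])
    if name=="wrist":
        H=np.array(m["hand_eye"]); R=np.array(s["tcp_rot"])@H[:3,:3]; t=np.array(s["tcp_rot"])@H[:3,3]+np.array(s["eef_pos"])
    else: R=np.array(m["rotation"]); t=np.array(m["xyz"])
    return im,d,K,R,t
def cloud(d,K,R,t):
    v,u=np.mgrid[:d.shape[0],:d.shape[1]]
    P=np.stack([(u-K[0,2])*d/K[0,0],(v-K[1,2])*d/K[1,1],d],-1)
    W=P@R.T+t; W[d<=0]=np.nan; return W
E
python3 - <<'E'
from h import *
s=ctrl.state(); print(s)
for n in ["scene","top"]:
    im,d,K,R,t=cam(n); cv2.imwrite(f"pics/{n}0.png",im); np.savez(f"{n}0.npz",im=im,W=cloud(d,K,R,t),K=K,R=R,t=t)
    print(n,K,R,t)
E
```

```text
pics
{'time': 0.0, 'joint_positions': array([58.4311, 19.1314,  2.2852, 84.0114, -0.7664, 76.9656, -3.3525]), 'joint_vel': array([-0.0431,  0.0102,  0.0309, -0.0231,  0.0047, -0.0517, -0.0605]), 'effort': array([ -0.0004, -65.8564,   1.365 , -40.5553,   0.0167,   0.0128,
        -0.    ]), 'eef_pos': array([ 0.2835, -0.5843,  0.195 ]), 'tcp_rot': array([[-0.0008,  0.8997,  0.4365],
       [ 0.0014,  0.4365, -0.8997],
       [-1.    , -0.0001, -0.0016]]), 'ft_force': array([ 0.2374, -0.5049, -0.3636]), 'torque': array([ 0.0205, -0.0113,  0.025 ]), 'grip_width': 0.08553706684002822}
scene [[586.7834   0.     321.4085]
 [  0.     586.7834 240.0066]
 [  0.       0.       1.    ]] [[-0.3886 -0.5458  0.7423]
 [-0.9212  0.2462 -0.3012]
 [-0.0184 -0.8009 -0.5985]] [-0.2837  0.3643  0.7595]
top [[508.3646   0.     326.5721]
 [  0.     508.3646 242.1835]
 [  0.       0.       1.    ]] [[ 0.027  -0.9944  0.1023]
 [-0.9996 -0.0268  0.003 ]
 [-0.0002 -0.1023 -0.9948]] [0.4223 0.0153 1.3402]
```

View pics/scene0.png

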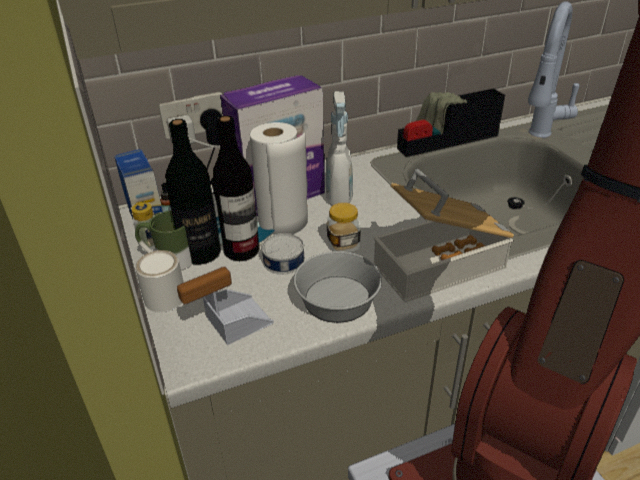

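View pics/top0.png

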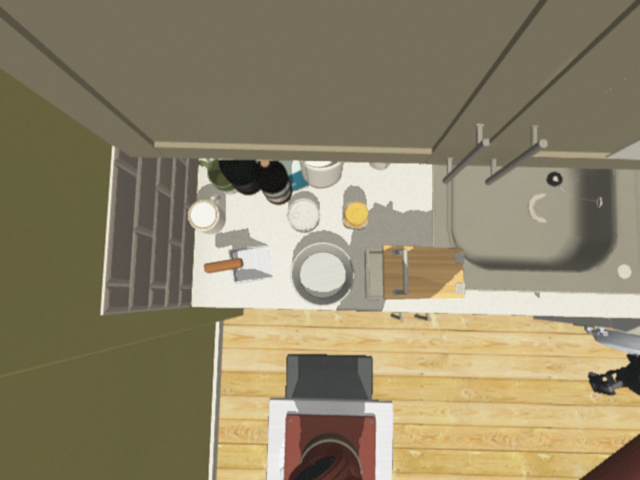

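The scene view shows the scoop at (225,300), bowl at (337,285), tin at (283,252), jar at (343,227), mug at (160,280) and box at (440,255). The arm hides part of the lid there. In the top view the lid is at (425,272) with its handle bar at about (405,270), and the bowl is at (322,273). The scoop grip is at (223,266), pointing right. Next I'll measure these.

Run:
```python
from h import *
z=np.load("top0.npz"); W=z["W"]; im=z["im"]
def px(u,v): return W[v,u]
for n,u,v in [("counter",340,200),("lidA",390,260),("lidB",440,260),("lidC",462,260),("lid left",388,290),("lid r",460,290),("bar",405,255),("bar",405,270),("bar",405,285),("boxrim",368,270),("tin",304,212),("jar",356,214),("mug",203,215),("scoopgrip",223,266),("bowlfloor",322,273)]: print(n,px(u,v))
c=cv2.resize(im[150:320,180:480],None,fx=2.6,fy=2.6,interpolation=cv2.INTER_CUBIC); cv2.imwrite("pics/topcrop.png",c)
# bowl rim: z 0.045-.06
m=(abs(W[...,2]-.050)<.008)&(W[...,1]>-.12)&(W[...,1]<.12)&(W[...,0]<.55)&(W[...,0]>.25)
P=W[m][:,:2]; 
A=np.c_[2*P,np.ones(len(P))]; s=np.linalg.lstsq(A,(P**2).sum(1),rcond=None)[0]; print("bowl",s[:2],np.sqrt(s[2]+s[:2]@s[:2]),len(P))
# scoop grip
m=(W[...,2]>.115)&(W[...,2]<.14)&(W[...,1]>.15)&(W[...,1]<.36)&(W[...,0]<.5)&(W[...,0]>.3)
P=W[m]; print("grip",cv2.minAreaRect(P[:,:2].astype(np.float32)*1000),P[:,2].mean(),P[:,2].max())
m=(W[...,2]<.06)&(W[...,2]>.0)&(W[...,1]>.13)&(W[...,1]<.3)&(W[...,0]<.52)&(W[...,0]>.33)
# lid points
m=(W[...,1]<-.16)&(W[...,1]>-.45)&(W[...,0]>.3)&(W[...,0]<.52)&(W[...,2]>.06)
P=W[m]; print(len(P),P.min(0),P.max(0))
```

```text
counter [ 0.6746 -0.0135 -0.0007]
lidA [ 0.5044 -0.1268  0.1834]
lidB [ 0.5125 -0.256   0.1143]
lidC [ 0.5159 -0.3161  0.0882]
lid left [ 0.4361 -0.123   0.1858]
lid r [ 0.442  -0.3103  0.0914]
bar [ 0.5143 -0.1564  0.213 ]
bar [ 0.4809 -0.1565  0.2149]
bar [ 0.4478 -0.157   0.2138]
boxrim [ 0.4858 -0.0861  0.0719]
tin [0.6341 0.0801 0.0326]
jar [ 0.6236 -0.0523  0.0878]
mug [0.6113 0.3293 0.0847]
scoopgrip [0.4832 0.2641 0.1293]
bowlfloor [0.4781 0.0291 0.0035]
bowl [0.4757 0.0233] 0.07843137142447903 697
grip ((485.3172607421875, 266.10577392578125), (24.27893829345703, 91.004150390625), 11.497588157653809) 0.1273248488126296 0.13472217285628751
2465 [ 0.4166 -0.3246  0.0649] [ 0.52   -0.1602  0.2172]
```

View pics/topcrop.png

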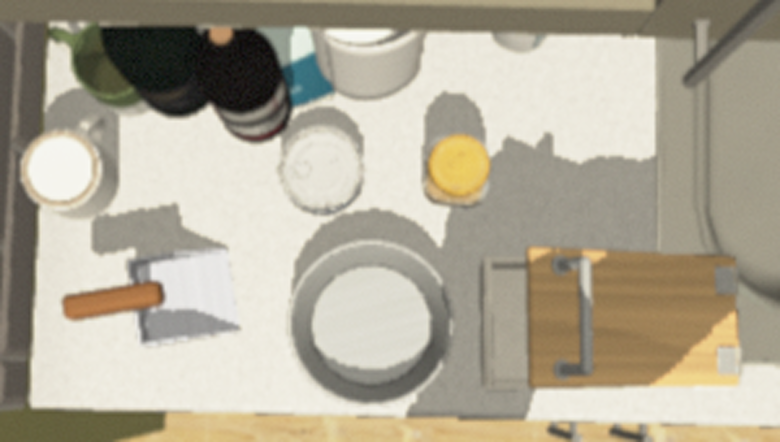

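Run:
```python
from h import *
z=np.load("top0.npz"); W=z["W"]; im=z["im"]
R=W[262:292,412:458].reshape(-1,3); R=R[~np.isnan(R[:,0])]
A=np.c_[R[:,:2],np.ones(len(R))]; s=np.linalg.lstsq(A,R[:,2],rcond=None)[0]; r=A@s-R[:,2]; print("plane z=",s,r.std(), "angle",np.degrees(np.arctan(np.hypot(s[0],s[1]))),"yaw",np.degrees(np.arctan2(s[0],s[1])))
# lid mask pts
d=abs(W[...,2]-(W[...,0]*s[0]+W[...,1]*s[1]+s[2]))<.004
m=d&(W[...,1]<-.1)&(W[...,1]>-.35)&(W[...,0]>.38)&(W[...,0]<.56)&(W[...,2]>.07)
P=W[m].astype(np.float32); print("lid rect",cv2.minAreaRect(P[:,:2]*1000),cv2.boxPoints(cv2.minAreaRect(P[:,:2]*1000)))
# box rim
m=(abs(W[...,2]-.072)<.006)&(W[...,1]<-.06)&(W[...,1]>-.16)&(W[...,0]>.38)&(W[...,0]<.58)
P=W[m].astype(np.float32); print("rim",cv2.boxPoints(cv2.minAreaRect(P[:,:2]*1000)))
z=np.load("scene0.npz"); W=z["W"]
m=(abs(W[...,2]-.072)<.004)&(W[...,1]<-.06)&(W[...,1]>-.36)&(W[...,0]>.38)&(W[...,0]<.58)
P=W[m].astype(np.float32); print("rim scene",cv2.boxPoints(cv2.minAreaRect(P[:,:2]*1000)), P.min(0),P.max(0))
```

```text
plane z= [-0.0116  0.5151  0.2531] 0.002108516163385998 angle 27.25964126887979 yaw -1.29349326034353
lid rect ((480.3390197753906, -215.80935668945312), (123.572021484375, 213.24229431152344), 1.9162144660949707) [[ 415.0224 -111.3138]
 [ 422.1527 -324.4369]
 [ 545.6556 -320.3049]
 [ 538.5253 -107.1818]]
rim [[ 413.7275  -82.2862]
 [ 414.933  -125.0514]
 [ 539.696  -121.5342]
 [ 538.4904  -78.769 ]]
rim scene [[ 407.0427  -80.0278]
 [ 412.8674 -322.2898]
 [ 544.514  -319.1247]
 [ 538.6893  -76.8626]] [ 0.4072 -0.322   0.068 ] [ 0.5407 -0.0775  0.0759]
```

Call:
drive_tool([
  [-0.2,0,1,4,0],
  [-0.2,1,4,8,-0.05],
  [-0.2,3,8,9,-0.15],
  [-0.2,5.5,12.5,9,-0.25],
  [-0.2,8,17,9,-0.35],
  [-0.2,10.5,21.5,9,-0.422],
  [-0.2,12.5,26,9,-0.422],
  [-0.2,14.5,30.5,9,-0.422],
  [-0.2,16.5,35,9,-0.422],
  [-0.2,18,39,9,-0.422],
], newtons=60)

```text
time: 1.1
eef_pos: [0.4641, -0.1918, 0.2849]
tcp_rot: [[-0.0, 1.0, 0.031], [0.002, 0.031, -1.0], [-1.0, -0.0, -0.002]]
ft_force: [1.0, -0.7, -0.5]
grip_width: 0.0342
```

Call:
drive_tool([
  [-0.25,1.4,3.6,0,0],
  [-0.25,1.4,3.6,-1,0],
  [-0.25,1.4,3.6,-3,0],
  [-0.25,1.4,3.6,-5,0],
  [-0.25,1.4,3.6,-7,0],
  [-0.25,1.4,3.6,-8.5,0],
  [-0.25,1.4,3.6,-9,0],
  [-0.25,1.4,3.6,-9,0],
  [-1,1.4,3.6,-9,0],
  [-1,1.4,3.6,-9,0],
], newtons=60)

```text
time: 2.1
eef_pos: [0.4786, -0.156, 0.1958]
tcp_rot: [[0.001, 1.0, 0.031], [0.001, 0.031, -1.0], [-1.0, 0.001, -0.001]]
ft_force: [-0.1, -0.1, -0.2]
grip_width: 0.0034
```

Call:
drive_tool([
  [-1,0,0,0,0],
  [-1,0,0,0,0],
  [-1,0,0,0,0],
  [-1,0,0,0,0],
  [-1,0,0,0,0],
  [-1,0,0,0,0],
  [-1,0,0,0,0],
  [-1,0,0,0,0],
  [-1,0,0,0,0],
  [-1,0,0,0,0],
])

```text
time: 3.1
eef_pos: [0.4786, -0.156, 0.1958]
tcp_rot: [[0.001, 1.0, 0.031], [0.001, 0.031, -1.0], [-1.0, 0.001, -0.001]]
ft_force: [-0.7, 0.8, 0.0]
grip_width: 0.0001
```

Run:
```python
from h import *
s=ctrl.state(); print(s["time"],s["eef_pos"],s["ft_force"],s["grip_width"])
im,d,K,R,t=cam("scene"); cv2.imwrite("pics/scene1.png",im)
p=s["eef_pos"]; th0=np.radians(27.26)
H=np.array([.483,-.3165]); ux=np.array([.03,-.9995])
def hp(th): 
    a=-.205*np.cos(th)+.046*np.sin(th); return np.r_[H+a*ux,.073+.205*np.sin(th)+.046*np.cos(th)]
print(hp(th0))
for th in np.linspace(th0,np.pi/2,21)[1:]: print(np.degrees(th).round(1),(100*(hp(th)-hp(th0))).round(2))
```

```text
3.1 [ 0.4786 -0.156   0.1958] [-0.67    0.7896  0.0375] 8.081289068600046e-05
[ 0.4782 -0.1554  0.2078]
30.4 [ 0.02 -0.76  0.86]
33.5 [ 0.05 -1.57  1.68]
36.7 [ 0.07 -2.42  2.45]
39.8 [ 0.1  -3.31  3.18]
42.9 [ 0.13 -4.24  3.86]
46.1 [ 0.16 -5.21  4.48]
49.2 [ 0.19 -6.21  5.05]
52.4 [ 0.22 -7.23  5.56]
55.5 [ 0.25 -8.29  6.02]
58.6 [ 0.28 -9.37  6.42]
61.8 [  0.31 -10.47   6.76]
64.9 [  0.35 -11.58   7.04]
68.0 [  0.38 -12.71   7.25]
71.2 [  0.42 -13.85   7.41]
74.3 [  0.45 -15.     7.5 ]
77.5 [  0.48 -16.14   7.53]
80.6 [  0.52 -17.29   7.5 ]
83.7 [  0.55 -18.44   7.4 ]
86.9 [  0.59 -19.58   7.24]
90.0 [  0.62 -20.71   7.02]
```

View pics/scene1.png

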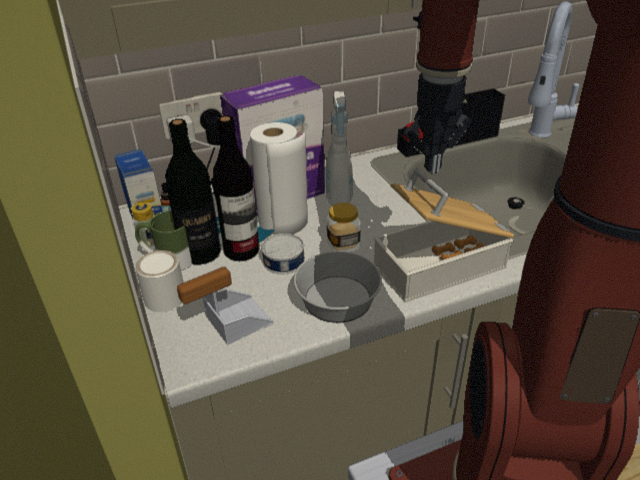

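Run:
```python
from h import *
im,d,K,R,t=cam("wrist"); cv2.imwrite("pics/wrist1.png",im); print(K[0,0],R,t)
np.savez("w1.npz",W=cloud(d,K,R,t))
im,d,K,R,t=cam("top"); cv2.imwrite("pics/top1.png",cv2.resize(im[180:320,330:500],None,fx=4,fy=4)); np.savez("t1.npz",W=cloud(d,K,R,t))
```

```text
339.3975059776177 [[ 0.0312 -0.9595 -0.28  ]
 [-0.9995 -0.0303 -0.0074]
 [-0.0014  0.2801 -0.96  ]] [ 0.5501 -0.1543  0.3739]
```

View pics/wrist1.png

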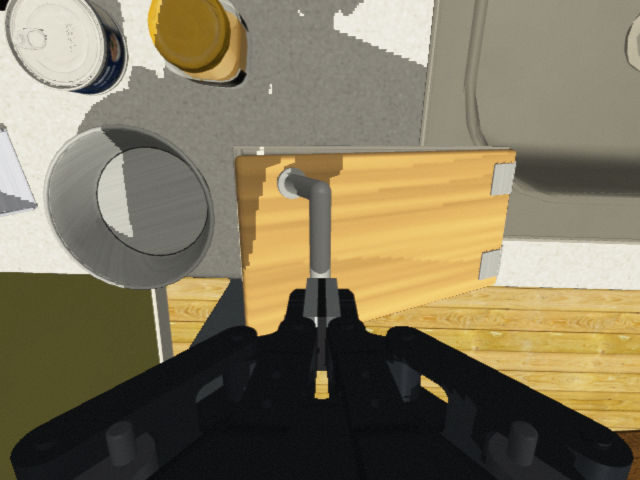

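View pics/top1.png

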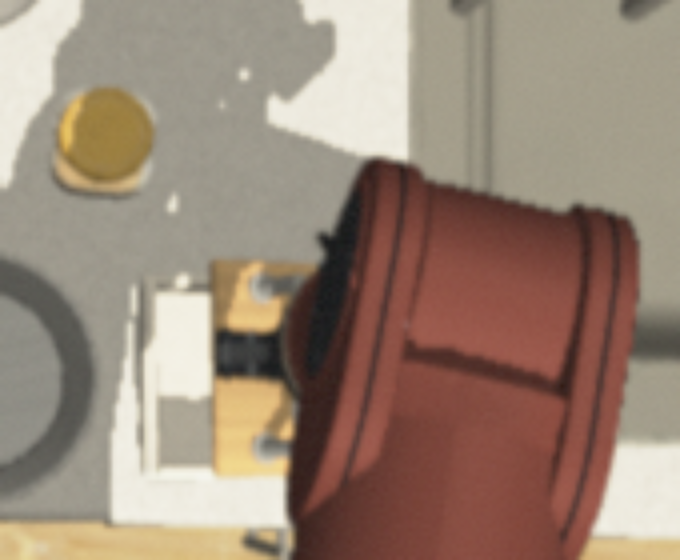

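Run:
```python
from h import *
W=np.load("w1.npz")["W"]
for v in (200,220,240,260,270,280,290): print(v,W[v,320],W[v,316])
for u,v in [(300,260),(345,260),(270,260),(400,260),(460,230),(490,210),(250,260)]: print(u,v,W[v,u])
```

```text
200 [ 0.5205 -0.1543  0.2134] [ 0.5204 -0.1524  0.2133]
220 [ 0.5107 -0.1546  0.2136] [ 0.5105 -0.1527  0.2131]
240 [ 0.5004 -0.1549  0.2132] [ 0.4999 -0.1529  0.2119]
260 [ 0.4898 -0.1552  0.213 ] [ 0.4897 -0.1532  0.2128]
270 [ 0.4843 -0.1554  0.2129] [ 0.4846 -0.1534  0.2136]
280 [ 0.4899 -0.1554  0.238 ] [ 0.4897 -0.1536  0.2376]
290 [ 0.4897 -0.1554  0.2476] [ 0.4899 -0.1538  0.2479]
300 260 [ 0.4744 -0.1429  0.1732]
345 260 [ 0.4694 -0.1726  0.1573]
270 260 [ 0.4769 -0.1252  0.1812]
400 260 [ 0.4628 -0.2154  0.1359]
460 230 [ 0.4798 -0.269   0.1076]
490 210 [ 0.494  -0.2985  0.0919]
250 260 [ 0.479  -0.1145  0.1877]
```

Run:
```python
from h import *
im,d,K,R,t=cam("scene"); W=cloud(d,K,R,t); np.savez("s2.npz",W=W)
cv2.imwrite("pics/s2.png",cv2.resize(im[90:240,370:520],None,fx=4,fy=4,interpolation=cv2.INTER_CUBIC))
for v in range(150,190,3): print(v,[W[v,u].round(3).tolist() for u in (428,434,440)])
```

```text
150 [[0.462, -0.136, 0.286], [0.464, -0.149, 0.283], [0.465, -0.162, 0.279]]
153 [[0.47, -0.142, 0.276], [0.46, -0.147, 0.28], [0.467, -0.164, 0.272]]
156 [[0.472, -0.144, 0.268], [0.466, -0.152, 0.27], [0.468, -0.165, 0.265]]
159 [[0.471, -0.143, 0.263], [0.465, -0.152, 0.264], [0.468, -0.166, 0.26]]
162 [[0.471, -0.144, 0.257], [0.464, -0.152, 0.259], [0.469, -0.167, 0.253]]
165 [[0.471, -0.144, 0.251], [0.464, -0.152, 0.253], [0.471, -0.17, 0.245]]
168 [[0.469, -0.144, 0.247], [0.464, -0.153, 0.247], [0.47, -0.17, 0.24]]
171 [[0.471, -0.146, 0.239], [0.466, -0.155, 0.239], [0.866, -0.452, -0.043]]
174 [[0.876, -0.421, -0.05], [0.873, -0.438, -0.053], [0.877, -0.46, -0.06]]
177 [[0.869, -0.417, -0.055], [0.875, -0.44, -0.063], [0.867, -0.454, -0.062]]
180 [[0.482, -0.155, 0.212], [0.864, -0.433, -0.065], [0.87, -0.457, -0.075]]
183 [[0.478, -0.153, 0.209], [0.466, -0.158, 0.214], [0.87, -0.458, -0.084]]
186 [[0.873, -0.423, -0.087], [0.462, -0.156, 0.211], [0.866, -0.457, -0.092]]
189 [[0.866, -0.419, -0.091], [0.456, -0.152, 0.209], [0.446, -0.158, 0.213]]
```

View pics/s2.png

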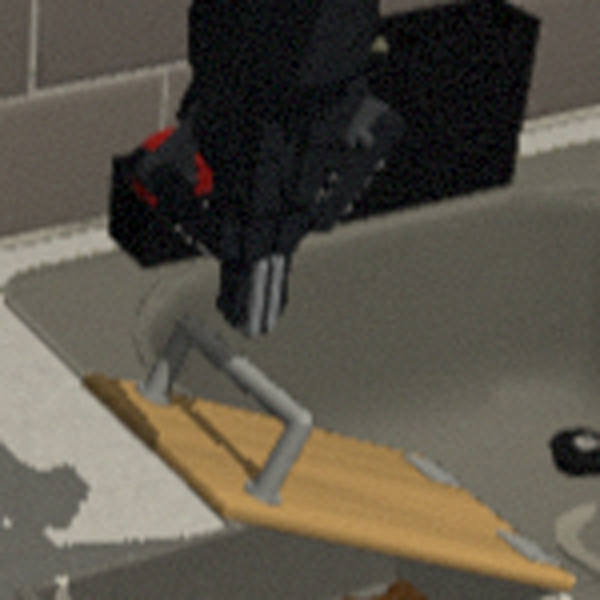

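The fingers shut to zero without touching the bar. Both cameras put the fingertips at about z = 0.236, but the reported TCP is 0.196, so the real tips are about 40 mm short of it. I'll open, go 4 cm lower and grasp again.

Call:
drive_tool([
  [-0.2,0,0,1,0],
  [-0.2,0,0,1,0],
  [-0.2,0,0,1,0],
  [-0.2,0,0,0,0],
  [-0.2,0,0,-1.5,0],
  [-0.2,0,0,-3,0],
  [-0.2,0,0,-4,0],
  [-0.2,0,0,-4,0],
  [-1,0,0,-4,0],
  [-1,0,0,-4,0],
], newtons=60)

```text
time: 4.3
eef_pos: [0.4789, -0.1551, 0.1566]
tcp_rot: [[0.002, 1.0, 0.031], [0.002, 0.031, -1.0], [-1.0, 0.002, -0.002]]
ft_force: [-2.4, -2.5, -0.1]
grip_width: 0.0089
```

Call:
drive_tool([
  [-1,0,0,0,0],
  [-1,0,0,0,0],
  [-1,0.02,-0.76,0.86,0],
  [-1,0.05,-1.57,1.68,0],
  [-1,0.07,-2.42,2.45,0],
  [-1,0.1,-3.31,3.18,0],
  [-1,0.13,-4.24,3.86,0],
  [-1,0.16,-5.21,4.48,0],
  [-1,0.16,-5.21,4.48,0],
  [-1,0.16,-5.21,4.48,0],
])

```text
time: 5.3
eef_pos: [0.4805, -0.2084, 0.2032]
tcp_rot: [[0.002, 1.0, 0.03], [0.001, 0.03, -1.0], [-1.0, 0.002, -0.001]]
ft_force: [-4.5, 3.0, 4.9]
grip_width: 0.0089
```

Run:
```python
from h import *
s=ctrl.state(); print(s["time"],s["eef_pos"],s["ft_force"],s["torque"],s["grip_width"])
im,d,K,R,t=cam("scene"); W=cloud(d,K,R,t); cv2.imwrite("pics/s3.png",cv2.resize(im[90:320,330:560],None,fx=2.5,fy=2.5))
```

```text
5.3 [ 0.4805 -0.2084  0.2032] [-4.5286  3.036   4.8524] [0.9967 0.8931 0.0264] 0.008900548815534745
```

View pics/s3.png

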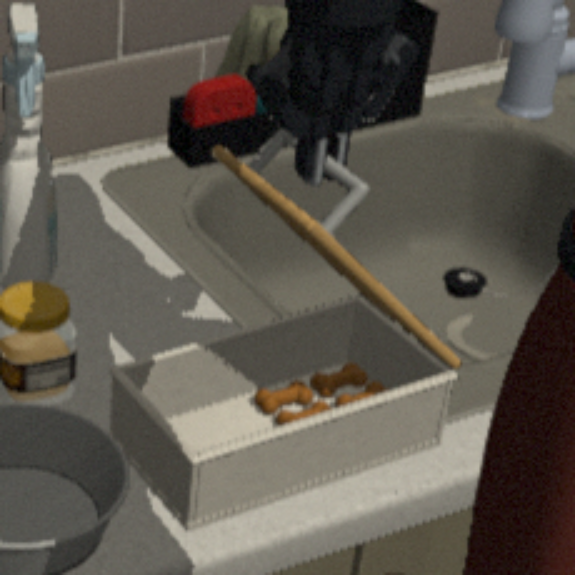

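The lid rises with the handle, and it is at about 46° in the picture. Continuing the arc to 90°.

Call:
drive_tool([
  [-1,0.03,-1.0,0.45,0],
  [-1,0.06,-2.0,0.95,0],
  [-1,0.09,-3.1,1.4,0],
  [-1,0.12,-4.2,1.8,0],
  [-1,0.15,-5.3,2.12,0],
  [-1,0.19,-6.4,2.4,0],
  [-1,0.22,-7.5,2.6,0],
  [-1,0.26,-8.6,2.75,0],
  [-1,0.29,-9.7,2.85,0],
  [-1,0.32,-10.8,2.87,0],
])

```text
time: 6.35
eef_pos: [0.4839, -0.3174, 0.2341]
tcp_rot: [[0.004, 1.0, 0.03], [0.0, 0.03, -1.0], [-1.0, 0.004, -0.0]]
ft_force: [0.9, 3.0, 0.3]
grip_width: 0.0087
```

Call:
drive_tool([
  [-1,0.03,-1.1,-0.05,0],
  [-1,0.07,-2.2,-0.15,0],
  [-1,0.11,-3.4,-0.3,0],
  [-1,0.14,-4.4,-0.5,0],
  [-1,0.14,-4.4,-0.5,0],
  [-1,0.14,-4.4,-0.5,0],
  [-1,0.14,-4.4,-0.5,0],
  [-1,0.14,-4.4,-0.5,0],
  [-1,0.14,-4.4,-0.5,0],
  [-1,0.14,-4.4,-0.5,0],
])

```text
time: 7.35
eef_pos: [0.4852, -0.3618, 0.2298]
tcp_rot: [[0.005, 1.0, 0.03], [-0.001, 0.03, -1.0], [-1.0, 0.005, 0.001]]
ft_force: [-1.1, -3.3, 5.3]
grip_width: 0.0085
```

Run:
```python
from h import *
s=ctrl.state(); print(s["time"],s["eef_pos"],s["ft_force"],s["torque"],s["grip_width"])
im,d,K,R,t=cam("scene"); W=cloud(d,K,R,t); cv2.imwrite("pics/s4.png",cv2.resize(im[60:320,330:590],None,fx=2.2,fy=2.2)); np.savez("s4.npz",im=im,W=W)
```

```text
7.35 [ 0.4852 -0.3618  0.2298] [-1.1433 -3.3333  5.3294] [-0.5595  0.2992 -0.0113] 0.008534185790317443
```

View pics/s4.png

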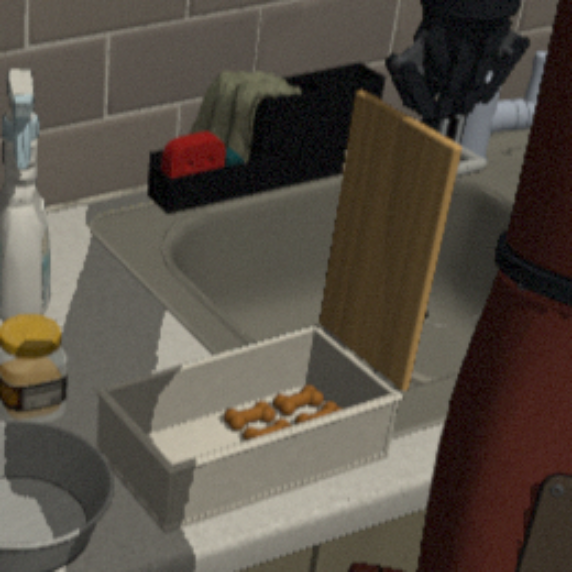

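```bash
cat >> h.py <<'E'
def lidangle(W):
    m=(W[...,1]<-.28)&(W[...,1]>-.36)&(W[...,0]>.43)&(W[...,0]<.53)&(W[...,2]>.10)&(W[...,2]<.29)
    P=W[m]
    for _ in range(6):
        A=np.c_[P[:,0],P[:,2],np.ones(len(P))]; s=np.linalg.lstsq(A,P[:,1],rcond=None)[0]; r=P[:,1]-A@s
        P=P[abs(r)<max(2*r.std(),.002)]
    return 90-np.degrees(np.arctan(s[1])),s,r.std(),len(P)   # 90 upright; >90 leaning to -y
E
python3 - <<'E'
from h import *
print(lidangle(np.load("s4.npz")["W"]))
E
```

```text
(np.float64(89.94575594277937), array([ 0.0267,  0.0009, -0.3307]), np.float64(0.0009822651817399989), 2974)
```

Call:
drive_tool([
  [-0.6,0,0,0,0],
  [-0.4,0,0,0,0],
  [-0.3,0,0,0,0],
  [-0.3,0,0,0,0],
  [-0.3,0,0,0.5,0],
  [-0.3,0,0,1.5,0],
  [-0.3,0,0,3,0],
  [-0.3,0,0,6,0],
  [-0.3,0,0,9,0],
  [-0.3,0,0,11,0],
])

```text
time: 8.4
eef_pos: [0.4857, -0.3619, 0.3437]
tcp_rot: [[0.008, 1.0, 0.03], [-0.002, 0.03, -1.0], [-1.0, 0.007, 0.003]]
ft_force: [0.2, 0.2, -0.6]
grip_width: 0.0296
```

Run:
```python
from h import *
s=ctrl.state(); print(s["time"],s["eef_pos"],s["joint_positions"],s["grip_width"])
im,d,K,R,t=cam("scene"); print(lidangle(cloud(d,K,R,t)))
cv2.imwrite("pics/s5.png",im)
```

```text
8.4 [ 0.4857 -0.3619  0.3437] [ 39.1485  12.0911  -8.1452  75.8181   1.5987  91.7634 -57.0406] 0.029609525961409117
(np.float64(89.16455320845424), array([ 0.0293,  0.0146, -0.3331]), np.float64(0.0010639694975548904), 3006)
```

View pics/s5.png

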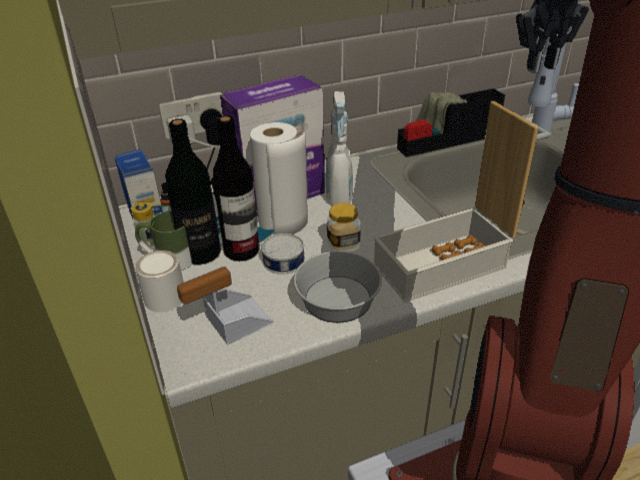

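Run:
```python
from h import *
z=np.load("top0.npz"); W=z["W"]
for v in (200,250,290): print([W[v,u].round(3).tolist() for u in (120,150,180,188,194,200)])
z=np.load("scene0.npz"); W=z["W"]; 
for v in (200,280,340): print([W[v,u].round(3).tolist() for u in (70,90,110,130,145,152)])
print(viewer.camera_model("wrist")["hand_eye"])
```

```text
[[0.573, 0.372, 0.486], [0.599, 0.37, 0.348], [0.636, 0.369, 0.15], [0.649, 0.37, 0.08], [0.66, 0.37, 0.024], [0.649, 0.339, 0.085]]
[[0.488, 0.37, 0.475], [0.501, 0.369, 0.334], [0.519, 0.37, 0.124], [0.525, 0.37, 0.057], [0.53, 0.37, -0.002], [0.53, 0.353, 0.002]]
[[0.42, 0.371, 0.462], [0.422, 0.372, 0.309], [0.424, 0.372, 0.098], [0.424, 0.371, 0.032], [0.425, 0.364, 0.0], [0.425, 0.349, -0.002]]
[[0.32, 0.413, 0.418], [0.322, 0.394, 0.411], [0.382, 0.374, 0.371], [0.837, 0.343, 0.095], [0.84, 0.313, 0.084], [0.839, 0.299, 0.082]]
[[0.319, 0.441, 0.313], [0.318, 0.42, 0.307], [0.319, 0.398, 0.298], [0.378, 0.377, 0.244], [0.581, 0.356, 0.078], [0.572, 0.345, 0.081]]
[[0.318, 0.464, 0.223], [0.319, 0.442, 0.213], [0.318, 0.42, 0.204], [0.318, 0.396, 0.194], [0.325, 0.378, 0.18], [0.409, 0.37, 0.095]]
[[ 0.0002 -0.2811  0.9597 -0.178 ]
 [ 0.0004 -0.9597 -0.2811  0.0717]
 [ 1.      0.0004 -0.0001  0.0003]
 [ 0.      0.      0.      1.    ]]
```

Call:
drive_tool([
  [-0.3,0,1,1,0],
  [-0.3,0,4,1,0.1],
  [-0.3,0.2,8,1,0.25],
  [-0.3,0.2,12.5,1,0.4],
  [-0.3,0.2,17,1,0.55],
  [0,0.2,22,0,0.7],
  [0.4,0.2,27,-2,0.85],
  [0.4,0.2,32,-4,1.0],
  [0.4,0.2,37,-6,1.15],
  [0.4,0.4,41,-8,1.3],
])

```text
time: 9.45
eef_pos: [0.4895, 0.0439, 0.2705]
tcp_rot: [[0.009, 0.232, 0.973], [0.008, 0.973, -0.232], [-1.0, 0.01, 0.007]]
ft_force: [1.5, -0.4, 1.0]
grip_width: 0.0596
```

Call:
drive_tool([
  [0.4,0,4,-1.5,0.15],
  [0.4,0,8,-3,0.3],
  [0.4,0,12,-4.5,0.44],
  [0.4,0,16,-6,0.44],
  [0.4,0,19.5,-6,0.44],
  [0.4,0,19.5,-6,0.44],
  [0.4,0,19.5,-6,0.44],
  [0.4,0,19.5,-6,0.44],
  [0.4,0,19.5,-6,0.44],
  [0.4,0,19.5,-6,0.44],
])

```text
time: 10.45
eef_pos: [0.4898, 0.2379, 0.2108]
tcp_rot: [[0.005, -0.203, 0.979], [0.011, 0.979, 0.203], [-1.0, 0.01, 0.007]]
ft_force: [-1.2, -0.8, 0.6]
grip_width: 0.0595
```

Run:
```python
from h import *
s=ctrl.state(); print(s["time"],s["eef_pos"],s["joint_positions"],s["grip_width"])
z=s["tcp_rot"][:,2]; print("zyaw",np.degrees(np.arctan2(z[1],z[0])))
im,d,K,R,t=cam("scene"); print(lidangle(cloud(d,K,R,t)))
cv2.imwrite("pics/s6.png",im)
im,d,K,R,t=cam("wrist"); W=cloud(d,K,R,t); cv2.imwrite("pics/w6.png",im)
np.savez("w6.npz",W=W)
m=(W[...,2]>.118)&(W[...,2]<.14)&(W[...,1]>.15)&(W[...,1]<.36)&(W[...,0]<.55)&(W[...,0]>.4)
P=W[m]; print("grip",cv2.minAreaRect(P[:,:2].astype(np.float32)*1000),P[:,2].mean(),len(P))
```

```text
10.45 [0.4898 0.2379 0.2108] [  6.4255   9.3838 -40.6383  96.2694   5.9085  76.0572 -23.495 ] 0.05954263365662392
zyaw 11.701562603856601
(np.float64(89.16263549418926), array([ 0.0281,  0.0146, -0.3326]), np.float64(0.001011351005319389), 2925)
grip ((485.5845642089844, 268.46563720703125), (23.46164894104004, 91.79808044433594), 11.11189079284668) 0.1270679227105022 3439
```

View pics/w6.png

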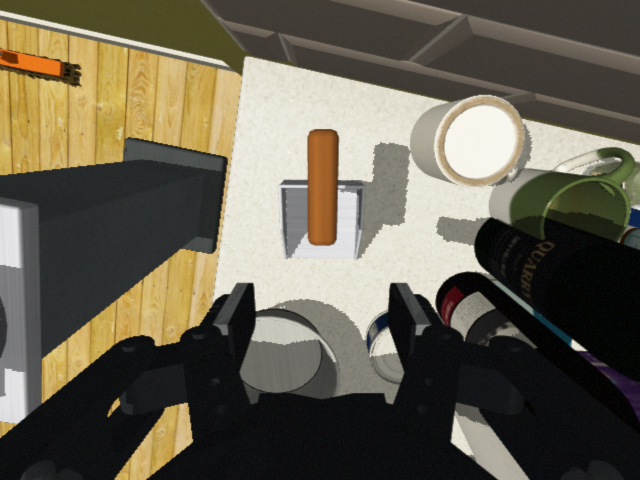

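View pics/s6.png

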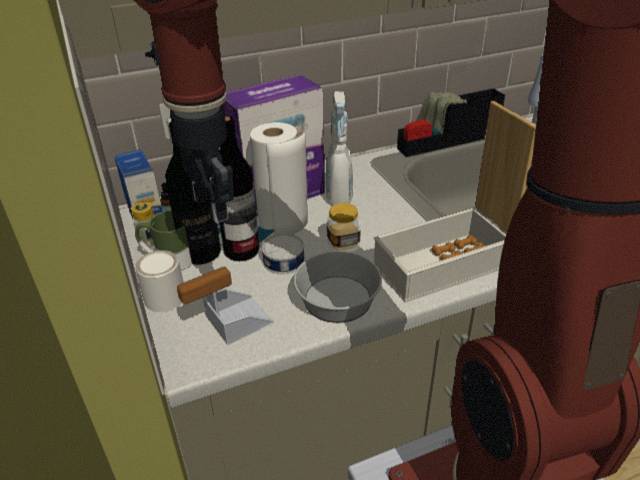

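Call:
drive_tool([
  [0.4,0.07,0.4,-1,0],
  [0.4,0.07,0.4,-4,0],
  [0.4,0.07,0.4,-7,0],
  [0.4,0.07,0.4,-10,0],
  [0.4,0.07,0.4,-12.5,0],
  [0.4,0.07,0.4,-14.5,0],
  [0.4,0.07,0.4,-15.5,0],
  [0.4,0.07,0.4,-15.5,0],
  [-1,0.07,0.4,-15.5,0],
  [-1,0.07,0.4,-15.5,0],
], newtons=100)

```text
time: 11.55
eef_pos: [0.4911, 0.2428, 0.0568]
tcp_rot: [[0.007, -0.203, 0.979], [0.012, 0.979, 0.203], [-1.0, 0.01, 0.009]]
ft_force: [-0.6, -0.6, 0.8]
grip_width: 0.0314
```

Call:
drive_tool([
  [-1,0,0,0,0],
  [-1,0,0,0,0],
  [-1,0,0,0,0],
  [-1,0,0,0,0],
  [-1,0,0,0.5,0],
  [-1,0,0,1,0],
  [-1,0,0,2,0],
  [-1,0,0,3,0],
  [-1,0,0,3,0],
  [-1,0,0,3,0],
])

```text
time: 12.55
eef_pos: [0.4914, 0.2428, 0.0872]
tcp_rot: [[0.007, -0.203, 0.979], [0.012, 0.979, 0.203], [-1.0, 0.01, 0.01]]
ft_force: [-0.1, -0.2, -1.9]
grip_width: 0.0229
```

Run:
```python
from h import *
s=ctrl.state(); print(s["time"],s["eef_pos"],s["ft_force"],s["torque"],s["grip_width"])
im,d,K,R,t=cam("scene")
cv2.imwrite("pics/s7.png",cv2.resize(im[130:370,100:420],None,fx=2.4,fy=2.4))
np.savez("s7.npz",W=cloud(d,K,R,t))
```

```text
12.55 [0.4914 0.2428 0.0872] [-0.0888 -0.2437 -1.9327] [-0.0445  0.0224  0.0087] 0.022856997427888916
```

View pics/s7.png

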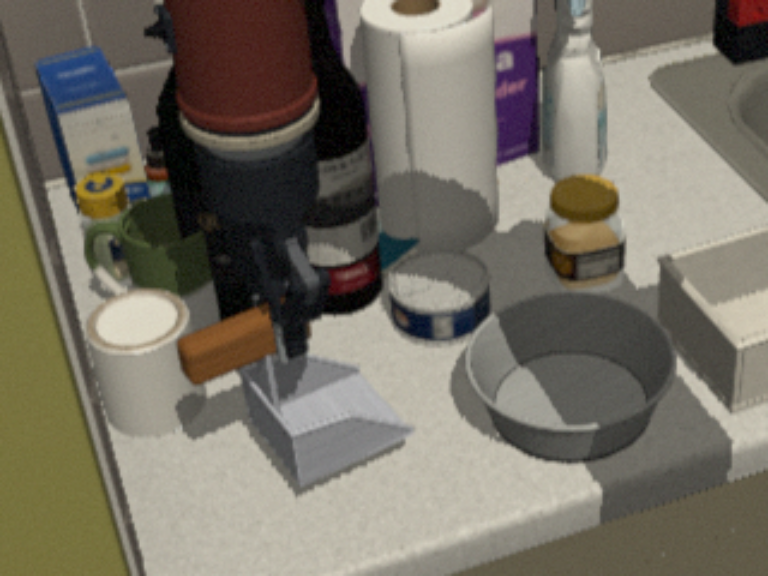

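```bash
cat >> h.py <<'E'
def griptilt(W,c,ax,zlo,zhi,tail=True):
    # top surface of the grip tail: fit z vs coordinate along ax (unit xy), c = grasp xy
    q=(W[...,:2]-c)@ax; w=(W[...,:2]-c)@np.array([-ax[1],ax[0]])
    m=(q<-.02)&(q>-.09)&(abs(w)<.009)&(W[...,2]>zlo)&(W[...,2]<zhi)
    if m.sum()<20: return None
    p=np.polyfit(q[m],W[m][:,2],1); return np.degrees(np.arctan(p[0])),p[1],m.sum(),(W[m][:,2]-np.polyval(p,q[m])).std(),q[m].min()
E
python3 - <<'E'
from h import *
W=np.load("s7.npz")["W"]; ax=np.array([.2,-.98]);c=np.array([.4914,.2428])
print(griptilt(W,c,ax,.135,.18))
q=(W[...,:2]-c)@ax; w=(W[...,:2]-c)@np.array([.98,.2])
m=(q>.0)&(q<.08)&(abs(w)<.035)&(W[...,2]>.02)&(W[...,2]<.06)
P=np.c_[q[m],w[m],W[m][:,2]]
for _ in range(5):
    A=np.c_[P[:,:2],np.ones(len(P))]; s=np.linalg.lstsq(A,P[:,2],rcond=None)[0]; r=P[:,2]-A@s; P=P[abs(r)<max(.002,2*r.std())]
print(s,len(P),r.std())
E
```

```text
(np.float64(7.848475668747181), np.float64(0.16307950818277425), np.int64(206), np.float64(0.004115246861664711), np.float64(-0.07189868455891636))
[-0.0169 -0.0091  0.0332] 503 0.0010210654563825674
```

The scoop is held level, with the pan floor about 1° mouth-down. Now a quick test of whether it droops at 20 N.

Call:
drive_tool([
  [-1,0,0,1,0],
  [-1,0,0,3,0],
  [-1,0,0,5,0],
  [-1,0,0,5,0],
  [-1,0,0,5,0],
  [-1,0,0,5,0],
  [-1,0,0,5,0],
  [-1,0,0,5,0],
  [-1,0,0,5,0],
  [-1,0,0,5,0],
], newtons=20)

```text
time: 13.6
eef_pos: [0.491, 0.2426, 0.1366]
tcp_rot: [[0.006, -0.203, 0.979], [0.012, 0.979, 0.203], [-1.0, 0.01, 0.009]]
ft_force: [0.6, 0.0, -1.4]
grip_width: 0.0228
```

```bash
cat >> h.py <<'E'
def pantilt(W,c,ax,zlo,zhi,n=5):
    q=(W[...,:2]-c)@ax; w=(W[...,:2]-c)@np.array([-ax[1],ax[0]])
    m=(q>.0)&(q<.08)&(abs(w)<.035)&(W[...,2]>zlo)&(W[...,2]<zhi)
    P=np.c_[q[m],w[m],W[m][:,2]]
    for _ in range(n):
        A=np.c_[P[:,:2],np.ones(len(P))]; s=np.linalg.lstsq(A,P[:,2],rcond=None)[0]; r=P[:,2]-A@s; P=P[abs(r)<max(.002,2*r.std())]
    return s,len(P),r.std()
E
python3 - <<'E'
from h import *
s=ctrl.state(); print(s["time"],s["eef_pos"],s["ft_force"],s["grip_width"])
im,d,K,R,t=cam("scene"); W=cloud(d,K,R,t)
cv2.imwrite("pics/s8.png",cv2.resize(im[130:370,100:420],None,fx=2.4,fy=2.4))
ax=np.array([.2,-.98]); z=s["eef_pos"][2]-.0872
print(pantilt(W,s["eef_pos"][:2],ax,.01+z,.055+z))
E
```

```text
13.6 [0.491  0.2426 0.1366] [ 0.5604  0.0064 -1.4246] 0.02276207954712351
(array([-0.0033,  0.0048,  0.0819]), 460, np.float64(0.0008930719817200569))
```

View pics/s8.png

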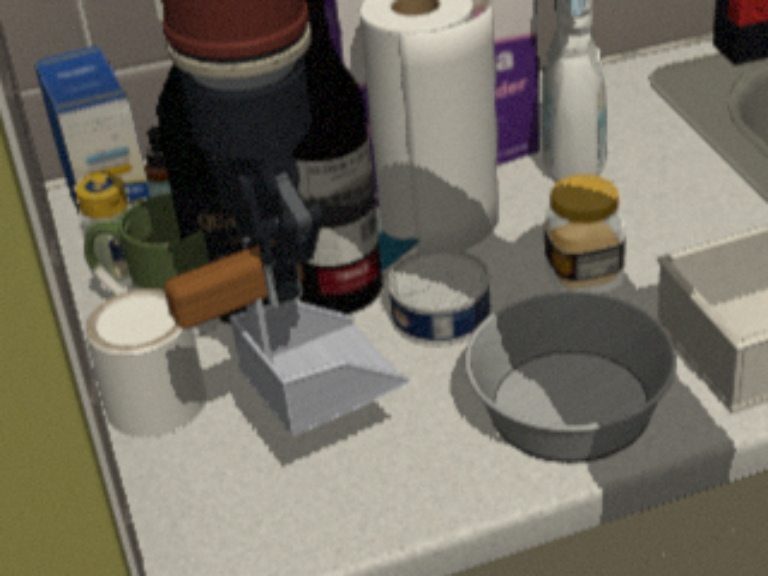

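```bash
cat >> h.py <<'E'
BC=np.array([.4796,-.1985]); UX=np.array([.03,-.9995]); UY=np.array([.9995,.03])
def boxview(name="top",fn="x",sc=4):
    im,d,K,R,t=cam(name); W=cloud(d,K,R,t); bx=(W[...,:2]-BC)@UX; by=(W[...,:2]-BC)@UY
    hsv=cv2.cvtColor(im,cv2.COLOR_BGR2HSV)
    m=(abs(bx)<.113)&(abs(by)<.057)&(W[...,2]<.06)&(hsv[...,1]>90)&(hsv[...,0]<25)
    n,l,st,ce=cv2.connectedComponentsWithStats(m.astype(np.uint8))
    for i in range(1,n):
        if st[i,4]>15:
            q=l==i; print(st[i,4],"x %.3f..%.3f y %.3f..%.3f z max %.3f"%(bx[q].min(),bx[q].max(),by[q].min(),by[q].max(),W[q][:,2].max()))
    print("floor z",np.median(W[(abs(bx+.06)<.03)&(abs(by)<.03)][:,2]))
    return im,W
E
python3 - <<'E'
from h import *
im,W=boxview(); cv2.imwrite("pics/t9.png",cv2.resize(im[230:315,350:490],None,fx=5,fy=5,interpolation=cv2.INTER_CUBIC))
print(lidangle(np.load("s7.npz")["W"])[0])
E
```

```text
113 x 0.009..0.051 y 0.019..0.043 z max 0.028
116 x 0.063..0.107 y 0.022..0.043 z max 0.028
118 x 0.008..0.051 y -0.012..0.012 z max 0.029
122 x 0.065..0.112 y -0.014..0.012 z max 0.027
104 x 0.008..0.052 y -0.040..-0.017 z max 0.027
101 x 0.064..0.107 y -0.038..-0.019 z max 0.026
floor z 0.0063926195714436584
89.19692928309628
```

View pics/t9.png

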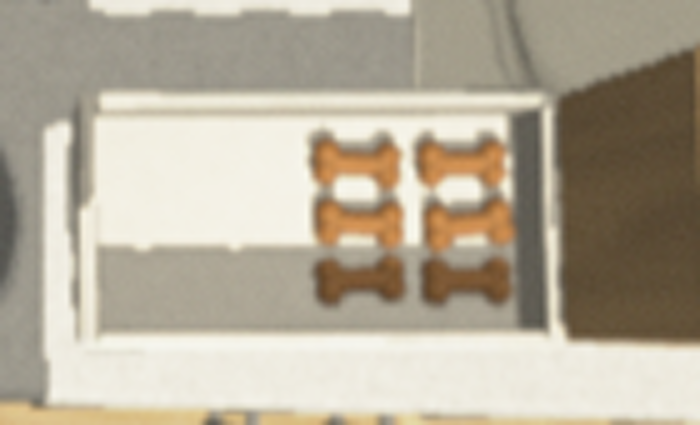

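Call:
drive_tool([
  [-1,0,-1,1,0],
  [-1,-0.2,-4,2.5,-0.03],
  [-1,-0.4,-8.5,3,-0.06],
  [-1,-0.6,-13,3,-0.09],
  [-1,-0.8,-18,3,-0.12],
  [-1,-1.0,-23,3,-0.15],
  [-1,-1.1,-27.5,3,-0.175],
  [-1,-1.2,-31.5,3,-0.175],
  [-1,-1.25,-34.5,3,-0.175],
  [-1,-1.25,-35.6,3,-0.175],
], newtons=100)

```text
time: 14.7
eef_pos: [0.4779, -0.1177, 0.1675]
tcp_rot: [[0.009, -0.025, 1.0], [0.009, 1.0, 0.025], [-1.0, 0.009, 0.009]]
ft_force: [0.8, 0.3, -1.8]
grip_width: 0.0231
```

Call:
drive_tool([
  [-1,0,0,0,0],
  [-1,0,0,-1,0],
  [-1,0,0,-1,0],
  [-1,0,0,-1,0],
  [-1,0,0,-1,0],
  [-1,0,0,-1,0],
  [-1,0,0,-1,0],
  [-1,0,0,-1,0],
  [-1,0,0,-1,0],
  [-1,0,0,-1,0],
])

```text
time: 15.7
eef_pos: [0.4779, -0.1177, 0.1575]
tcp_rot: [[0.009, -0.025, 1.0], [0.009, 1.0, 0.025], [-1.0, 0.009, 0.009]]
ft_force: [-0.6, -0.7, -0.5]
grip_width: 0.023
```

```bash
cat >> h.py <<'E'
def st():
    s=ctrl.state(); z=s["tcp_rot"][:,2]; e=s["eef_pos"]
    b=(e[:2]-BC); print("t",s["time"],"eef",e,"F",s["ft_force"],"T",s["torque"],"w %.4f"%s["grip_width"],"yaw %.2f"%np.degrees(np.arctan2(z[1],z[0])),"lip box x %.4f y %.4f"%(b@UX+.0747,b@UY),"bottom z %.4f"%(e[2]-.0568)); return s
E
python3 - <<'E'
from h import *
st()
im,d,K,R,t=cam("scene"); cv2.imwrite("pics/s10.png",cv2.resize(im[130:370,250:570],None,fx=2.4,fy=2.4))
im,d,K,R,t=cam("top"); cv2.imwrite("pics/t10.png",cv2.resize(im[200:330,330:490],None,fx=4,fy=4))
E
```

```text
t 15.7 eef [ 0.4779 -0.1177  0.1575] F [-0.6232 -0.7153 -0.5454] T [-0.0082 -0.017  -0.0034] w 0.0230 yaw 1.42 lip box x -0.0061 y 0.0007 bottom z 0.1007
```

View pics/s10.png

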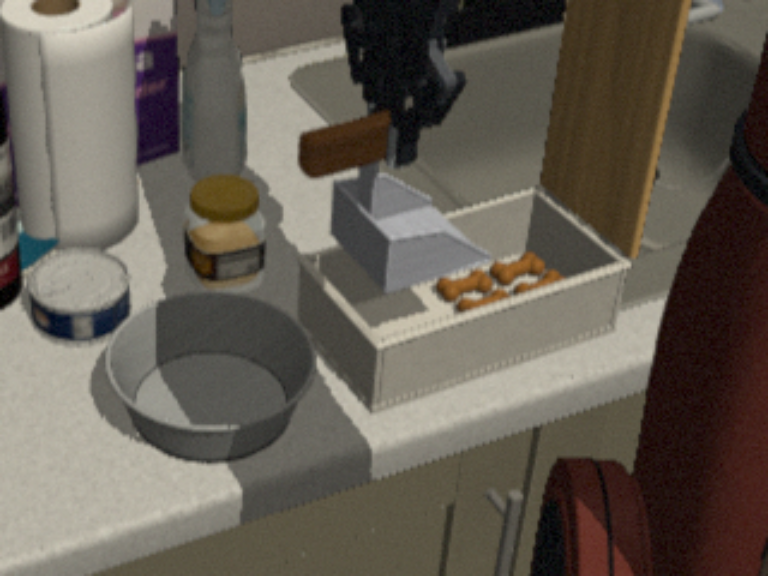

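View pics/t10.png

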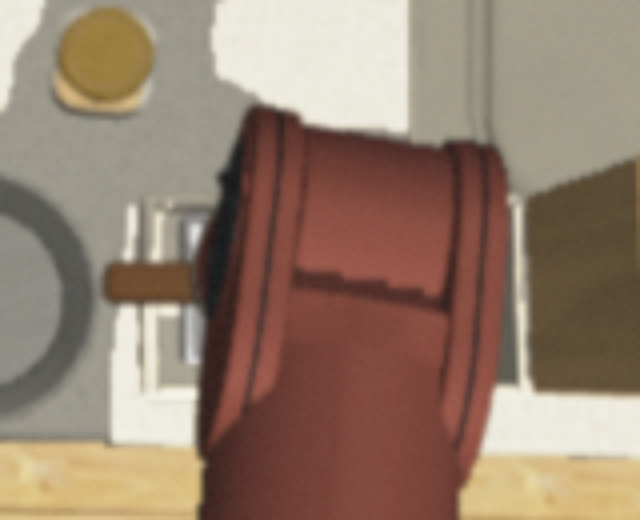

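Call:
drive_tool([
  [-1,0.1,0.3,-1,0],
  [-1,0.1,0.3,-3,0],
  [-1,0.1,0.3,-5,0],
  [-1,0.1,0.3,-7,0],
  [-1,0.1,0.3,-8,0],
  [-1,0.1,0.3,-8.8,0],
  [-1,0.1,0.3,-9.2,0],
  [-1,0.1,0.3,-9.5,0],
  [-1,0.1,0.3,-9.6,0],
  [-1,0.1,0.3,-9.6,0],
])

```text
time: 16.8
eef_pos: [0.4794, -0.1149, 0.0631]
tcp_rot: [[0.01, -0.025, 1.0], [0.009, 1.0, 0.024], [-1.0, 0.008, 0.01]]
ft_force: [-5.1, 1.2, 10.0]
grip_width: 0.023
```

Run:
```python
from h import *
st()
im,d,K,R,t=cam("scene"); cv2.imwrite("pics/s11.png",cv2.resize(im[130:370,250:570],None,fx=2.4,fy=2.4))
```

```text
t 16.8 eef [ 0.4794 -0.1149  0.0631] F [-5.1073  1.2159 10.0145] T [0.3483 1.4685 0.0299] w 0.0230 yaw 1.40 lip box x -0.0089 y 0.0023 bottom z 0.0063
```

View pics/s11.png

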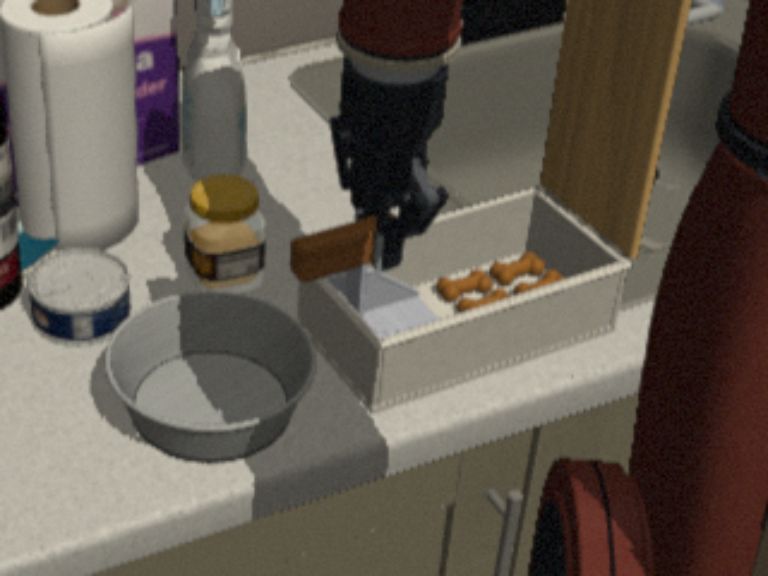

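Call:
drive_tool([
  [-1,0.02,-0.6,-0.05,0],
  [-1,0.04,-1.4,-0.05,0],
  [-1,0.07,-2.2,-0.05,0],
  [-1,0.09,-3.0,-0.05,0],
  [-1,0.11,-3.8,-0.05,0],
  [-1,0.14,-4.6,-0.05,0],
  [-1,0.16,-5.4,-0.05,0],
  [-1,0.18,-6.2,-0.05,0],
  [-1,0.21,-7.0,-0.05,0],
  [-1,0.23,-7.8,-0.05,0],
])

```text
time: 17.85
eef_pos: [0.4826, -0.1929, 0.0633]
tcp_rot: [[0.012, -0.025, 1.0], [0.009, 1.0, 0.025], [-1.0, 0.009, 0.012]]
ft_force: [0.3, 7.6, 7.9]
grip_width: 0.0227
```

Run:
```python
from h import *
st()
im,d,K,R,t=cam("scene"); cv2.imwrite("pics/s12.png",cv2.resize(im[130:370,250:570],None,fx=2.4,fy=2.4))
```

```text
t 17.85 eef [ 0.4826 -0.1929  0.0633] F [0.2669 7.6495 7.9143] T [ 1.8973  0.374  -0.2317] w 0.0227 yaw 1.41 lip box x 0.0692 y 0.0032 bottom z 0.0065
```

View pics/s12.png

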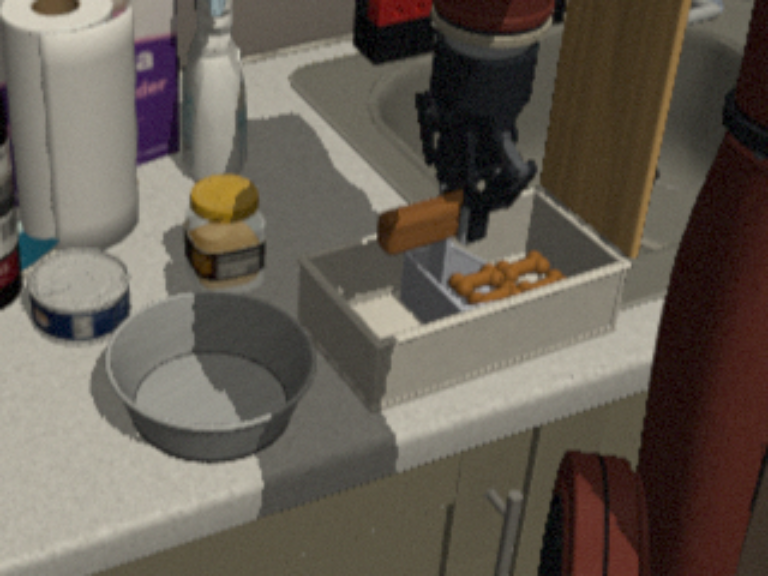

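Call:
drive_tool([
  [-1,0.02,-0.5,-0.05,0],
  [-1,0.03,-1.0,-0.05,0],
  [-1,0.05,-1.5,-0.05,0],
  [-1,0.06,-2.0,-0.05,0],
  [-1,0.08,-2.5,-0.05,0],
  [-1,0.09,-3.0,-0.05,0],
  [-1,0.1,-3.4,-0.05,0],
  [-1,0.11,-3.8,-0.05,0],
  [-1,0.12,-3.9,-0.05,0],
  [-1,0.12,-3.9,-0.05,0],
])

```text
time: 18.9
eef_pos: [0.4846, -0.2318, 0.0635]
tcp_rot: [[0.013, -0.024, 1.0], [0.011, 1.0, 0.024], [-1.0, 0.011, 0.013]]
ft_force: [-0.8, 10.3, 9.3]
grip_width: 0.0231
```

Run:
```python
from h import *
st()
im,d,K,R,t=cam("scene"); cv2.imwrite("pics/s13.png",cv2.resize(im[130:370,250:570],None,fx=2.4,fy=2.4)); print(lidangle(cloud(d,K,R,t)))
```

```text
t 18.9 eef [ 0.4846 -0.2318  0.0635] F [-0.847  10.3317  9.2925] T [ 2.264   0.4672 -0.1545] w 0.0231 yaw 1.39 lip box x 0.1081 y 0.0040 bottom z 0.0067
(np.float64(89.21073507582445), array([ 0.0266,  0.0138, -0.3317]), np.float64(0.0009911880621654193), 2482)
```

View pics/s13.png

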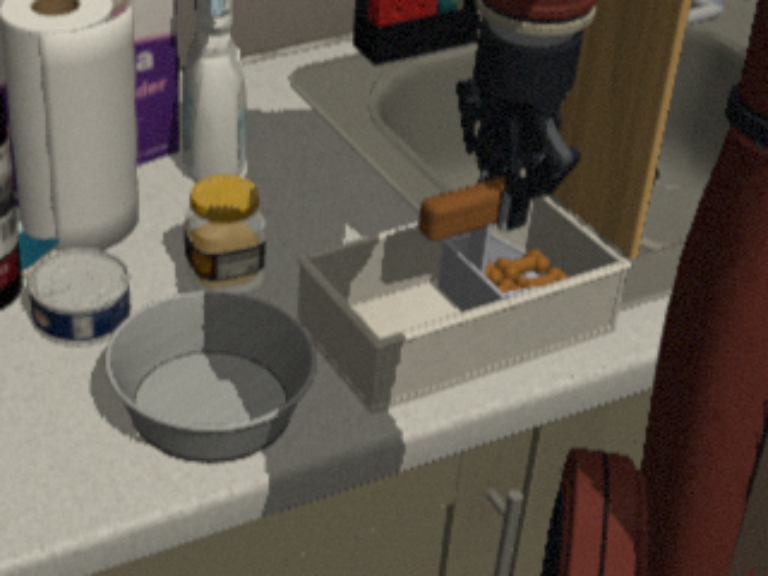

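Call:
drive_tool([
  [-1,0,0.0,0.3,0],
  [-1,0,0.0,0.8,0],
  [-1,0,0,1.4,0],
  [-1,0,0,2.0,0],
  [-1,0,0,2.6,0],
  [-1,0,0.2,3.1,0],
  [-1,0,0.5,3.4,0],
  [-1,0,0.9,3.5,0],
  [-1,0,1.2,3.5,0],
  [-1,0,1.3,3.5,0],
])

```text
time: 19.95
eef_pos: [0.4846, -0.2183, 0.0984]
tcp_rot: [[0.012, -0.025, 1.0], [0.011, 1.0, 0.025], [-1.0, 0.011, 0.013]]
ft_force: [0.1, 0.1, -2.7]
grip_width: 0.0229
```

Run:
```python
from h import *
st()
im,d,K,R,t=cam("scene"); cv2.imwrite("pics/s14.png",cv2.resize(im[130:370,250:570],None,fx=2.4,fy=2.4)); print(lidangle(cloud(d,K,R,t)))
im,d,K,R,t=cam("top"); cv2.imwrite("pics/t14.png",cv2.resize(im[200:330,330:490],None,fx=4,fy=4))
```

```text
t 19.95 eef [ 0.4846 -0.2183  0.0984] F [ 0.0929  0.1117 -2.6764] T [ 0.0148 -0.007   0.0032] w 0.0229 yaw 1.43 lip box x 0.0946 y 0.0044 bottom z 0.0416
(np.float64(89.20124707063002), array([ 0.0287,  0.0139, -0.3326]), np.float64(0.0009987199137663123), 2846)
```

View pics/s14.png

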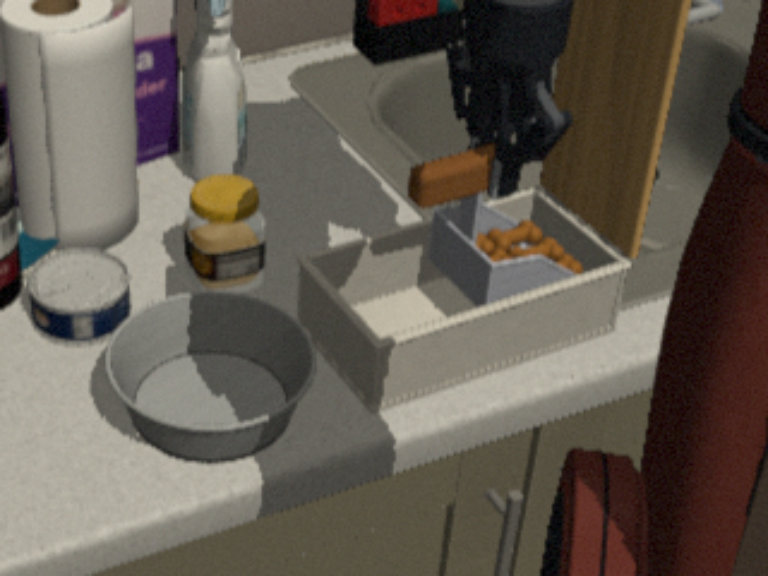

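View pics/t14.png

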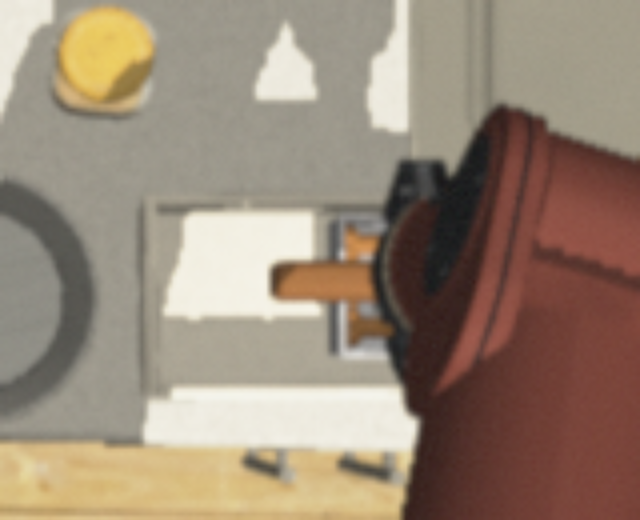

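Most of the biscuits are now on the pan, and one is close to the lip. Still inside the box walls, I'll retract gently and then start forward sharply, so that they slide towards the back.

Call:
drive_tool([
  [-1,0,0.3,0,0],
  [-1,0,0.9,0,0],
  [-1,0,1.8,0,0],
  [-1,0,2.9,0,0],
  [-1,0,4.0,0,0],
  [-1,0,4.9,0,0],
  [-1,0,5.6,0,0],
  [-1,0,6.1,0,0],
  [-1,0,6.4,0,0],
  [-1,0,6.5,0,0],
])

```text
time: 21.05
eef_pos: [0.4845, -0.1533, 0.0983]
tcp_rot: [[0.012, -0.025, 1.0], [0.011, 1.0, 0.025], [-1.0, 0.011, 0.013]]
ft_force: [0.2, -0.2, -3.6]
grip_width: 0.0227
```

Call:
drive_tool([
  [-1,0.05,-2.2,0,0],
  [-1,0.1,-4.0,0,0],
  [-1,0.13,-5.2,0,0],
  [-1,0.15,-6.0,0,0],
  [-1,0.16,-6.5,0,0],
  [-1,0.16,-6.7,0,0],
  [-1,0.16,-6.7,0,0],
  [-1,0.16,-6.7,0,0],
  [-1,0.16,-6.7,0,0],
  [-1,0.16,-6.7,0,0],
])

```text
time: 22.05
eef_pos: [0.4862, -0.22, 0.0983]
tcp_rot: [[0.012, -0.026, 1.0], [0.011, 1.0, 0.025], [-1.0, 0.011, 0.013]]
ft_force: [0.0, -0.5, -3.0]
grip_width: 0.0227
```

Run:
```python
from h import *
st()
im,d,K,R,t=cam("scene"); cv2.imwrite("pics/s15.png",cv2.resize(im[160:300,400:540],None,fx=4,fy=4,interpolation=cv2.INTER_CUBIC))
im,d,K,R,t=cam("wrist"); cv2.imwrite("pics/w15.png",im)
```

```text
t 22.05 eef [ 0.4862 -0.22    0.0983] F [ 0.0005 -0.5235 -3.0498] T [-0.0062  0.0537  0.0263] w 0.0227 yaw 1.46 lip box x 0.0964 y 0.0060 bottom z 0.0415
```

View pics/s15.png

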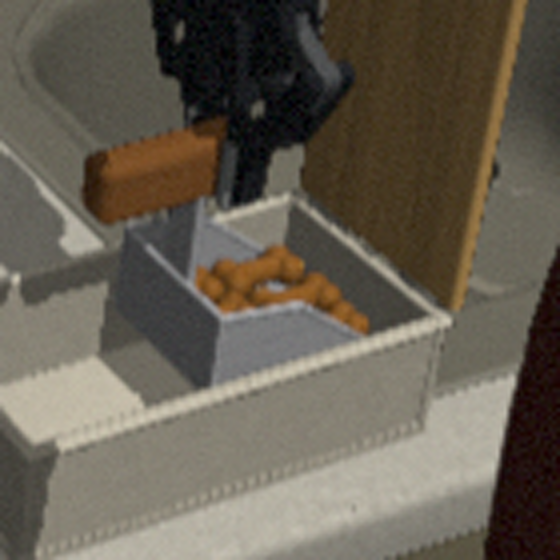

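View pics/w15.png

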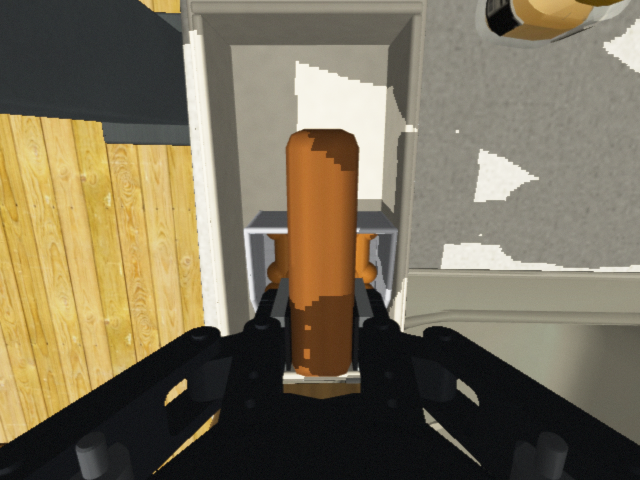

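About all six biscuits are on the pan. Lifting smoothly, then moving gently back over the bowl.

Call:
drive_tool([
  [-1,0,0,0.3,0],
  [-1,0,0,0.9,0],
  [-1,0,0,1.7,0],
  [-1,0,0.1,2.6,0],
  [-1,-0.1,0.4,3.5,0],
  [-1,-0.15,0.9,4.4,0],
  [-1,-0.2,1.6,5.1,0],
  [-1,-0.25,2.5,5.6,0],
  [-1,-0.3,3.6,5.9,0],
  [-1,-0.35,4.8,6.0,0],
])

```text
time: 23.15
eef_pos: [0.4827, -0.171, 0.1586]
tcp_rot: [[0.013, -0.026, 1.0], [0.011, 1.0, 0.025], [-1.0, 0.011, 0.013]]
ft_force: [1.4, -0.6, -3.3]
grip_width: 0.0232
```

Call:
drive_tool([
  [-1,-0.05,1.2,0,0],
  [-1,-0.1,2.6,0,0],
  [-1,-0.15,4.2,0,0],
  [-1,-0.2,6.0,0,0],
  [-1,-0.3,8.0,0,0],
  [-1,-0.35,10.0,0,0],
  [-1,-0.4,12.0,0,0],
  [-1,-0.45,14.0,0,0],
  [-1,-0.5,15.8,0,0],
  [-1,-0.55,17.4,0,0],
])

```text
time: 24.15
eef_pos: [0.4767, 0.005, 0.1584]
tcp_rot: [[0.012, -0.027, 1.0], [0.011, 1.0, 0.026], [-1.0, 0.011, 0.013]]
ft_force: [-0.1, -0.8, -2.7]
grip_width: 0.0229
```

Call:
drive_tool([
  [-1,-0.05,1.3,0,0],
  [-1,-0.1,2.4,0,0],
  [-1,-0.1,3.3,0,0],
  [-1,-0.1,4.0,0,0],
  [-1,-0.1,4.5,0,0],
  [-1,-0.1,4.7,0,0],
  [-1,-0.1,4.8,0,0],
  [-1,-0.1,4.8,0,0],
  [-1,-0.1,4.8,0,0],
  [-1,-0.1,4.8,0,0],
])

```text
time: 25.15
eef_pos: [0.4757, 0.0527, 0.1585]
tcp_rot: [[0.012, -0.026, 1.0], [0.011, 1.0, 0.026], [-1.0, 0.011, 0.013]]
ft_force: [-0.4, 0.5, -3.6]
grip_width: 0.023
```

Run:
```python
from h import *
s=st(); print("lip y",s["eef_pos"][1]-.0747)
im,d,K,R,t=cam("scene"); cv2.imwrite("pics/s16.png",cv2.resize(im[130:370,250:570],None,fx=2.4,fy=2.4))
W=cloud(d,K,R,t); print(lidangle(W)[0])
boxview()
```

```text
t 25.15 eef [0.4757 0.0527 0.1585] F [-0.441   0.4615 -3.5871] T [0.046  0.0782 0.0164] w 0.0230 yaw 1.49 lip box x -0.1765 y 0.0037 bottom z 0.1017
lip y -0.022028299876798357
89.17079874153316
floor z 0.006309999192194438
```

View pics/s16.png

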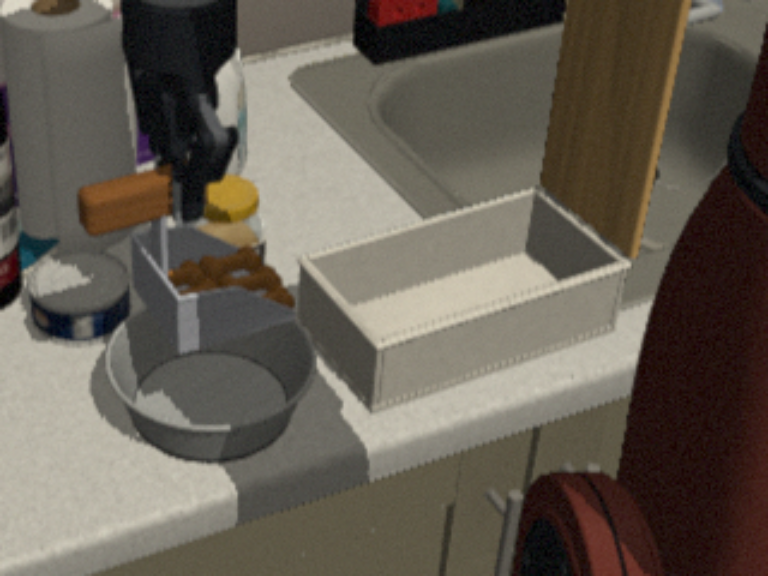

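The box is empty and all six biscuits are on the pan over the bowl. Lowering the pan into the bowl.

Call:
drive_tool([
  [-1,0,0,-0.3,0],
  [-1,0,0,-0.9,0],
  [-1,0,0,-1.7,0],
  [-1,0,-0.1,-2.6,0],
  [-1,0,-0.1,-3.6,0],
  [-1,0,-0.1,-4.6,0],
  [-1,0,-0.1,-5.4,0],
  [-1,0,-0.1,-6.0,0],
  [-1,0,-0.1,-6.3,0],
  [-1,0,-0.1,-6.4,0],
])

```text
time: 26.25
eef_pos: [0.4757, 0.0518, 0.0942]
tcp_rot: [[0.012, -0.026, 1.0], [0.011, 1.0, 0.026], [-1.0, 0.011, 0.012]]
ft_force: [-0.8, -1.0, -2.3]
grip_width: 0.0231
```

Call:
drive_tool([
  [-1,0,-0.3,0,0],
  [-1,0,-0.8,0,0],
  [-1,0,-1.3,0,0],
  [-1,0,-1.8,0,0],
  [-1,0,-2.3,0,0],
  [-1,0,-2.8,0,0],
  [-1,0,-3.3,0,0],
  [-1,0,-3.8,0,0],
  [-1,0,-4.2,0,0],
  [-1,0,-4.2,0,0],
], newtons=20)

```text
time: 27.25
eef_pos: [0.4759, 0.0118, 0.095]
tcp_rot: [[0.013, -0.027, 1.0], [0.014, 1.0, 0.027], [-1.0, 0.013, 0.013]]
ft_force: [-3.4, 11.3, 5.3]
grip_width: 0.0231
```

Run:
```python
from h import *
s=st(); print("lip y",s["eef_pos"][1]-.0747)
im,d,K,R,t=cam("scene"); cv2.imwrite("pics/s17.png",cv2.resize(im[130:370,250:570],None,fx=2.4,fy=2.4))
```

```text
t 27.25 eef [0.4759 0.0118 0.095 ] F [-3.413  11.2509  5.3056] T [ 3.0065  0.6853 -0.001 ] w 0.0231 yaw 1.55 lip box x -0.1356 y 0.0026 bottom z 0.0382
lip y -0.06290373045879732
```

View pics/s17.png

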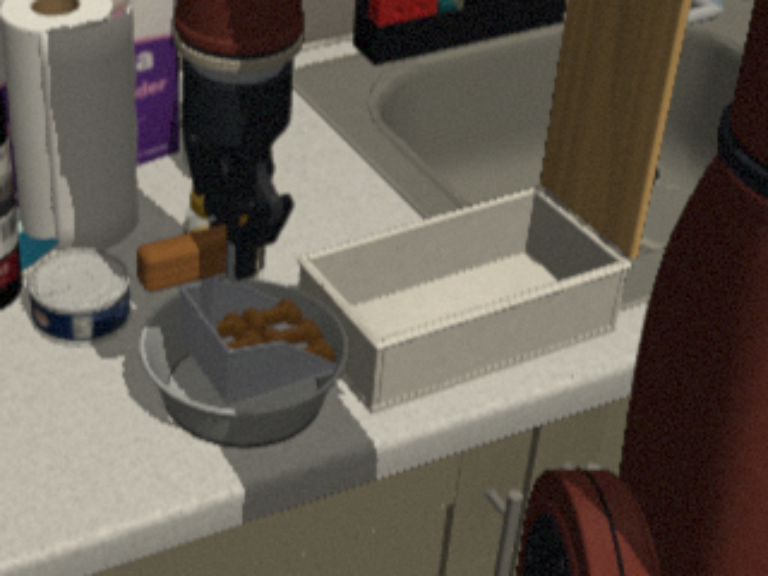

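Call:
drive_tool([
  [-1,0,-0.4,0,0],
  [-1,0,-0.8,0,0],
  [-1,0,-1.2,0,0],
  [-1,0,-1.6,0,0],
  [-1,0,-2.0,0,0],
  [-1,0,-2.4,0,0],
  [-1,0,-2.4,0,0],
  [-1,0,-2.4,0,0],
  [-1,0,-2.4,0,0],
  [-1,0,-2.4,0,0],
], newtons=20)

```text
time: 28.3
eef_pos: [0.4761, -0.0111, 0.0952]
tcp_rot: [[0.013, -0.028, 1.0], [0.015, 0.999, 0.028], [-1.0, 0.015, 0.013]]
ft_force: [-0.9, 6.9, 0.1]
grip_width: 0.0229
```

Run:
```python
from h import *
s=st(); print("lip y",s["eef_pos"][1]-.0747)
im,d,K,R,t=cam("scene"); cv2.imwrite("pics/s18.png",cv2.resize(im[130:370,250:570],None,fx=2.4,fy=2.4))
```

```text
t 28.3 eef [ 0.4761 -0.0111  0.0952] F [-0.8992  6.8565  0.0823] T [ 2.1374 -0.029   0.0801] w 0.0229 yaw 1.61 lip box x -0.1128 y 0.0022 bottom z 0.0384
lip y -0.08575693378618447
```

View pics/s18.png

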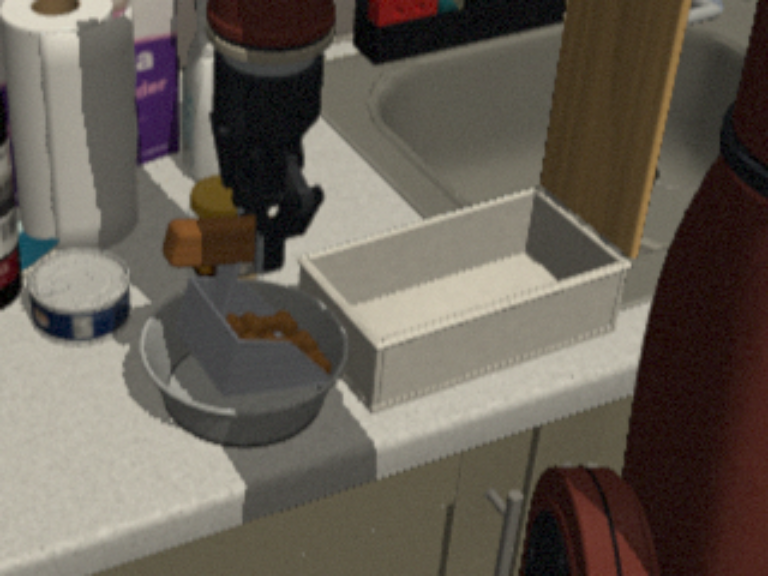

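It works: the scoop is pivoting mouth-down in the fingers, with the bowl braced against the fixed box. Continuing.

Call:
drive_tool([
  [-1,0,-0.6,0,0],
  [-1,0,-1.2,0.1,0],
  [-1,0,-1.8,0.3,0],
  [-1,0,-2.4,0.5,0],
  [-1,0,-3.0,0.7,0],
  [-1,0,-3.6,0.9,0],
  [-1,0,-4.2,1.1,0],
  [-1,0,-4.8,1.3,0],
  [-1,0,-5.2,1.5,0],
  [-1,0,-5.2,1.5,0],
], newtons=20)

```text
time: 29.35
eef_pos: [0.4764, -0.0626, 0.1104]
tcp_rot: [[0.013, -0.028, 1.0], [0.016, 0.999, 0.028], [-1.0, 0.016, 0.014]]
ft_force: [0.3, 7.6, 1.7]
grip_width: 0.0232
```

Run:
```python
from h import *
s=st(); print("lip y",s["eef_pos"][1]-.0747)
im,d,K,R,t=cam("scene"); cv2.imwrite("pics/s19.png",cv2.resize(im[130:370,250:570],None,fx=2.4,fy=2.4))
```

```text
t 29.35 eef [ 0.4764 -0.0626  0.1104] F [0.3093 7.5924 1.6847] T [ 1.912  -0.0703 -0.0521] w 0.0232 yaw 1.59 lip box x -0.0612 y 0.0009 bottom z 0.0536
lip y -0.1373258046542431
```

View pics/s19.png

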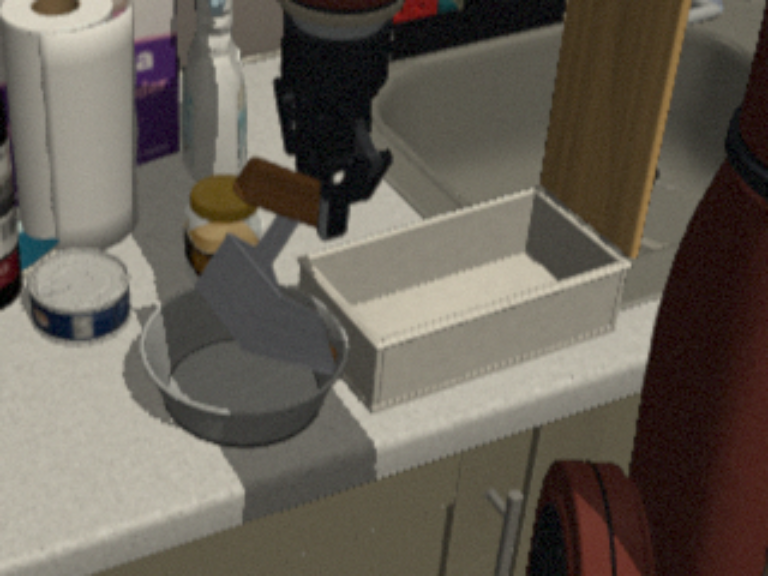

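Call:
drive_tool([
  [-1,0,0.3,0,0],
  [-1,0,0.8,0,0],
  [-1,0,1.3,0,0],
  [-1,0,1.8,0,0],
  [-1,0,2.3,0.2,0],
  [-1,0,2.8,0.5,0],
  [-1,0,3.3,1.0,0],
  [-1,0,3.8,1.5,0],
  [-1,0,4.2,2.0,0],
  [-1,0,4.2,2.2,0],
], newtons=60)

```text
time: 30.4
eef_pos: [0.4769, -0.0199, 0.1333]
tcp_rot: [[0.015, -0.029, 0.999], [0.016, 0.999, 0.029], [-1.0, 0.016, 0.015]]
ft_force: [0.1, -0.2, -2.1]
grip_width: 0.0229
```

Run:
```python
from h import *
s=st(); print("lip y",s["eef_pos"][1]-.0747)
im,d,K,R,t=cam("scene"); cv2.imwrite("pics/s20.png",cv2.resize(im[130:370,250:570],None,fx=2.4,fy=2.4))
im,d,K,R,t=cam("top"); cv2.imwrite("pics/t20.png",cv2.resize(im[200:330,250:410],None,fx=4,fy=4))
```

```text
t 30.4 eef [ 0.4769 -0.0199  0.1333] F [ 0.1313 -0.1602 -2.1465] T [-0.0631  0.0426  0.0251] w 0.0229 yaw 1.66 lip box x -0.1039 y 0.0026 bottom z 0.0765
lip y -0.09459143216503862
```

View pics/s20.png

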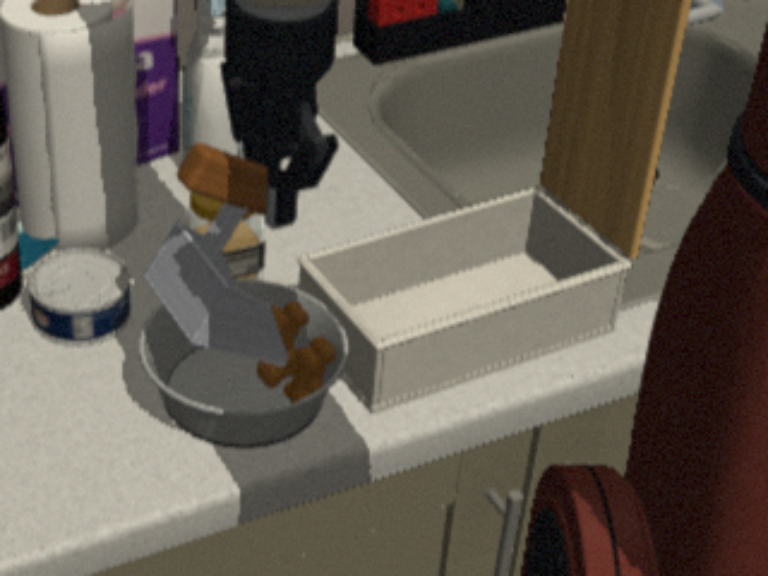

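View pics/t20.png

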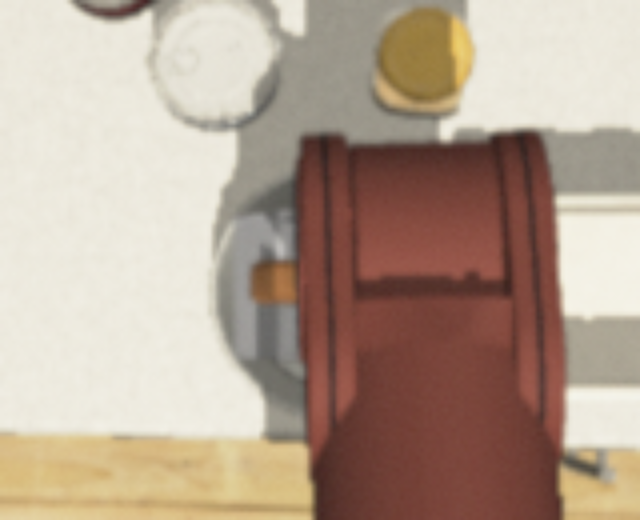

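Call:
drive_tool([
  [-1,0,0,0.5,0],
  [-1,0,0,1.2,0],
  [-1,0,0.2,2.2,0],
  [-1,0,0.4,3.4,0],
  [-1,0,0.6,4.8,0],
  [-1,0,0.8,6.2,0],
  [-1,0,1,7.5,0],
  [-1,0,1,8.5,0],
  [-1,0,1,9,0],
  [-1,0,1,9,0],
])

```text
time: 31.5
eef_pos: [0.477, -0.0108, 0.2236]
tcp_rot: [[0.015, -0.028, 0.999], [0.016, 0.999, 0.028], [-1.0, 0.015, 0.016]]
ft_force: [-0.5, -0.6, -2.8]
grip_width: 0.0232
```

Run:
```python
from h import *
s=st()
im,d,K,R,t=cam("scene"); cv2.imwrite("pics/s21.png",im)
```

```text
t 31.5 eef [ 0.477  -0.0108  0.2236] F [-0.5336 -0.5835 -2.8416] T [-0.1078  0.0386  0.027 ] w 0.0232 yaw 1.60 lip box x -0.1130 y 0.0031 bottom z 0.1668
```

View pics/s21.png

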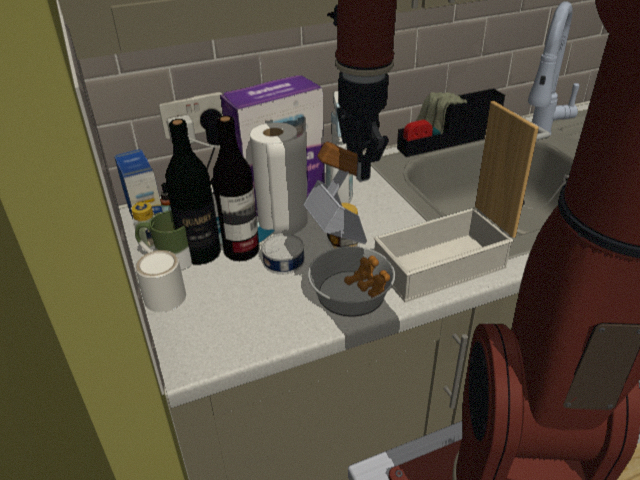

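```bash
cat >> h.py <<'E'
def griptilt2(save=None):
    s=ctrl.state(); e=s["eef_pos"]
    for n in ("wrist","scene"):
        im,d,K,R,t=cam(n); W=cloud(d,K,R,t)
        if save: cv2.imwrite(f"pics/{save}_{n}.png",im)
        hsv=cv2.cvtColor(im,cv2.COLOR_BGR2HSV)
        D=W-np.r_[e[:2],e[2]+.06]
        m=(hsv[...,1]>110)&(hsv[...,0]<20)&(abs(D[...,0])<.02)&(D[...,1]>.01)&(D[...,1]<.10)&(abs(D[...,2])<.09)
        P=W[m]
        if len(P)<50: print(n,"few",len(P)); continue
        m2=abs(P[:,0]-e[0])<.006
        Q=P[m2] if n=="wrist" else P
        q=-Q[:,1]; p=np.polyfit(q,Q[:,2],1); r=Q[:,2]-np.polyval(p,q); k=abs(r)<2*r.std(); p=np.polyfit(q[k],Q[k,2],1)
        print(n,"tilt mouth-down %.1f"%(-np.degrees(np.arctan(p[0]))),len(Q),r.std(),"tail y max",P[:,1].max()-e[1])
E
python3 - <<'E'
from h import *
griptilt2("g22")
E
```

```text
wrist tilt mouth-down 18.0 9553 0.006393538240642501 tail y max 0.0710323543624113
scene tilt mouth-down 27.7 745 0.010346625450383097 tail y max 0.0697415825984493
```

View pics/g22_wrist.png

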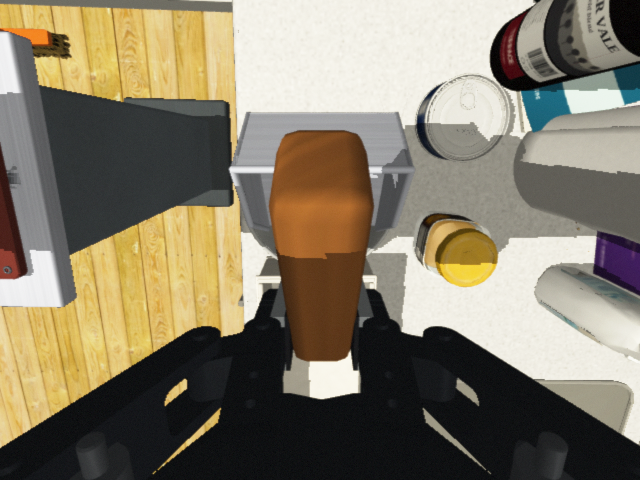

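Run:
```python
from h import *
s=st(); e=s["eef_pos"]
im,d,K,R,t=cam("wrist"); W=cloud(d,K,R,t)
for v in range(135,360,12): print(v,(W[v,322]-e).round(4))
print("back wall top edge", (W[168,255]-e).round(4),(W[168,400]-e).round(4),"heel",(W[116,262]-e).round(4),(W[116,390]-e).round(4))
```

```text
t 31.65 eef [ 0.4764 -0.0108  0.2223] F [-0.4001  0.7534 -0.5387] T [-0.0666  0.0136 -0.0124] w 0.0226 yaw 1.60 lip box x -0.1130 y 0.0024 bottom z 0.1655
135 [-0.0028  0.0697  0.0916]
147 [-0.0028  0.0669  0.0954]
159 [-0.0027  0.0643  0.0985]
171 [-0.0027  0.0619  0.1026]
183 [-0.0027  0.0596  0.106 ]
195 [-0.0027  0.0574  0.1085]
207 [-0.0026  0.0549  0.1088]
219 [-0.0025  0.0522  0.1079]
231 [-0.0025  0.0494  0.1073]
243 [-0.0023  0.0454  0.1034]
255 [-0.0022  0.0423  0.1029]
267 [-0.002   0.038   0.0994]
279 [-0.0018  0.0337  0.097 ]
291 [-0.0017  0.0288  0.0938]
303 [-0.0014  0.0227  0.0888]
315 [-0.0012  0.0166  0.0848]
327 [-0.0009  0.0097  0.0801]
339 [-0.0006  0.002   0.075 ]
351 [-0.0002 -0.0077  0.0679]
back wall top edge [-0.0323  0.0554  0.019 ] [0.0349 0.0573 0.0197] heel [-0.0346  0.0807 -0.0203] [ 0.0365  0.0828 -0.0201]
```

Call:
drive_tool([
  [-1,0,-1,0,0],
  [-1,0.1,-4,0,0],
  [-1,0.2,-8,0,0],
  [-1,0.25,-12,0,0],
  [-1,0.25,-15.5,-0.5,0],
  [-1,0.25,-16.2,-3,0],
  [-1,0.25,-16.2,-6.5,0],
  [-1,0.25,-16.2,-10,0],
  [-1,0.25,-16.2,-12.5,0],
  [-1,0.25,-16.2,-13.2,0],
])

```text
time: 32.7
eef_pos: [0.4764, -0.1729, 0.0871]
tcp_rot: [[0.008, -0.027, 1.0], [0.018, 0.999, 0.027], [-1.0, 0.018, 0.009]]
ft_force: [-0.1, -0.7, -1.4]
grip_width: 0.023
```

Run:
```python
from h import *
s=st()
im,d,K,R,t=cam("scene"); cv2.imwrite("pics/s23.png",cv2.resize(im[130:370,250:570],None,fx=2.4,fy=2.4))
```

```text
t 32.7 eef [ 0.4764 -0.1729  0.0871] F [-0.0872 -0.6706 -1.3628] T [-0.1197  0.0587  0.023 ] w 0.0230 yaw 1.56 lip box x 0.0490 y -0.0024 bottom z 0.0303
```

View pics/s23.png

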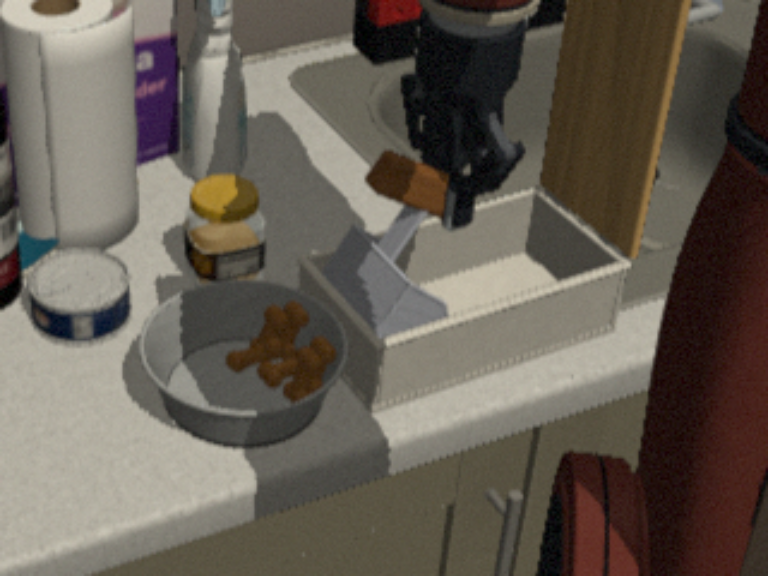

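Call:
drive_tool([
  [-1,0.1,0.4,0,0],
  [-1,0.1,0.8,0,0],
  [-1,0.1,1.5,0,0],
  [-1,0.1,2.2,-0.1,0],
  [-1,0.1,2.9,-0.35,0],
  [-1,0.1,3.55,-0.55,0],
  [-1,0.1,4.4,-0.95,0],
  [-1,0.1,5.2,-1.3,0],
  [-1,0.1,5.9,-1.7,0],
  [-1,0.1,6.4,-2.0,0],
], newtons=20)

```text
time: 33.75
eef_pos: [0.48, -0.1112, 0.0703]
tcp_rot: [[0.014, -0.027, 1.0], [0.014, 1.0, 0.027], [-1.0, 0.013, 0.014]]
ft_force: [0.5, -8.6, 1.4]
grip_width: 0.0226
```

Run:
```python
from h import *
s=st()
im,d,K,R,t=cam("scene"); cv2.imwrite("pics/s24.png",cv2.resize(im[130:370,250:570],None,fx=2.4,fy=2.4))
```

```text
t 33.75 eef [ 0.48   -0.1112  0.0703] F [ 0.5454 -8.6181  1.3534] T [-2.1747 -0.0212  0.1677] w 0.0226 yaw 1.52 lip box x -0.0126 y 0.0031 bottom z 0.0135
```

View pics/s24.png

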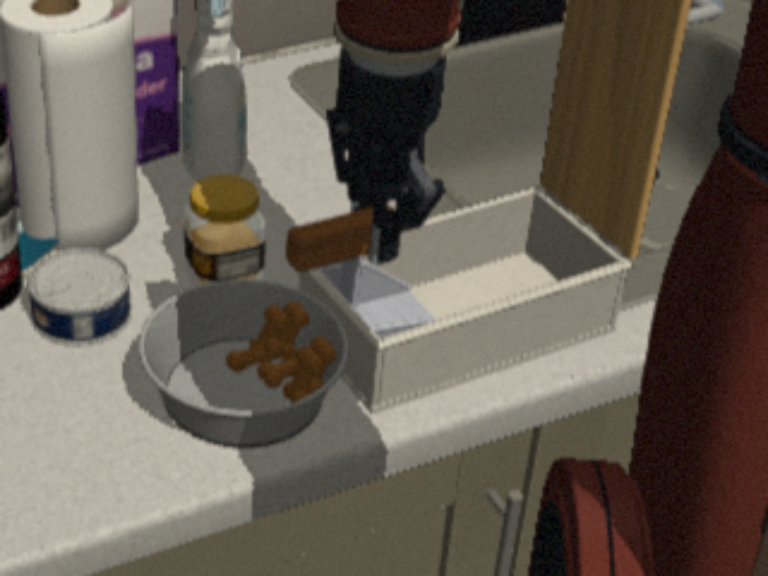

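Call:
drive_tool([
  [-1,0,0.3,-0.2,0],
  [-1,0,0.3,-0.5,0],
  [-1,0,0.1,-0.8,0],
  [-1,0,-0.2,-0.95,0],
  [-1,0,-0.4,-1.0,0],
  [-1,0,-0.4,-1.0,0],
  [-1,0,-0.6,-0.6,0],
  [-1,0,-0.6,1,0],
  [-1,0,-0.6,4,0],
  [-1,0,-0.6,8,0],
], newtons=20)

```text
time: 34.8
eef_pos: [0.4792, -0.1161, 0.1508]
tcp_rot: [[0.012, -0.028, 1.0], [0.014, 1.0, 0.027], [-1.0, 0.014, 0.012]]
ft_force: [1.1, -0.6, -0.9]
grip_width: 0.0228
```

Run:
```python
from h import *
s=st(); e=s["eef_pos"]
im,d,K,R,t=cam("scene"); W=cloud(d,K,R,t); cv2.imwrite("pics/s25.png",cv2.resize(im[130:370,100:420],None,fx=2.4,fy=2.4))
z=e[2]-.0872; print(pantilt(W,e[:2],UX,.015+z,.05+z))
z=np.load("top0.npz")["W"]
im,d,K,R,t=cam("wrist"); cv2.imwrite("pics/w25.png",im)
```

```text
t 34.8 eef [ 0.4792 -0.1161  0.1508] F [ 1.0781 -0.6268 -0.9231] T [-0.082  -0.105  -0.0072] w 0.0228 yaw 1.57 lip box x -0.0076 y 0.0021 bottom z 0.0940
(array([-0.0737, -0.003 ,  0.0995]), 170, np.float64(0.0008725221354044411))
```

View pics/s25.png

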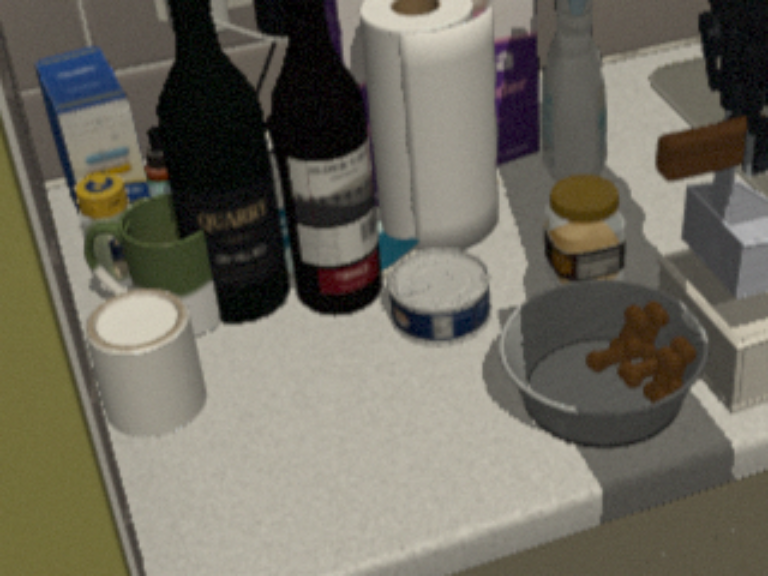

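Call:
drive_tool([
  [-1,0,1,0.5,0],
  [-1,0,4,1,0],
  [-1,0,8.5,1,0],
  [-1,0,13,1,0],
  [-1,0,18,1,0],
  [-1,0,23,0,0],
  [-1,0,27.5,-1,0],
  [-1,0,31,-2,0],
  [-1,0,33,-3,0],
  [-1,0,33.6,-5,0],
], newtons=40)

```text
time: 35.9
eef_pos: [0.4831, 0.2236, 0.1071]
tcp_rot: [[0.025, -0.032, 0.999], [0.013, 0.999, 0.032], [-1.0, 0.013, 0.025]]
ft_force: [0.4, -0.3, -1.5]
grip_width: 0.0234
```

Call:
drive_tool([
  [-1,0,0.3,-1.5,0],
  [-1,0,0.3,-2.5,0],
  [-1,0,0.3,-3.2,0],
  [-1,0,0.3,-3.8,0],
  [-1,0,0.3,-4.2,0],
  [-1,0,0.3,-4.5,0],
  [-1,0,0.3,-4.7,0],
  [-1,0,0.3,-4.7,0],
  [-1,0,0.3,-4.7,0],
  [-1,0,0.3,-4.7,0],
], newtons=20)

```text
time: 36.9
eef_pos: [0.4833, 0.2267, 0.0604]
tcp_rot: [[0.025, -0.032, 0.999], [0.014, 0.999, 0.032], [-1.0, 0.013, 0.025]]
ft_force: [0.5, 0.5, -1.4]
grip_width: 0.023
```

Run:
```python
from h import *
s=st()
im,d,K,R,t=cam("scene"); W=cloud(d,K,R,t); cv2.imwrite("pics/s26.png",cv2.resize(im[130:370,100:420],None,fx=2.4,fy=2.4))
e=s["eef_pos"]; print(pantilt(W,e[:2],UX,-.004,.03))
```

```text
t 36.9 eef [0.4833 0.2267 0.0604] F [ 0.4856  0.4547 -1.3852] T [-0.0165  0.0443 -0.0344] w 0.0230 yaw 1.82 lip box x -0.3502 y 0.0165 bottom z 0.0036
(array([-0.08  ,  0.0188,  0.0083]), 627, np.float64(0.0013635490215592279))
```

View pics/s26.png

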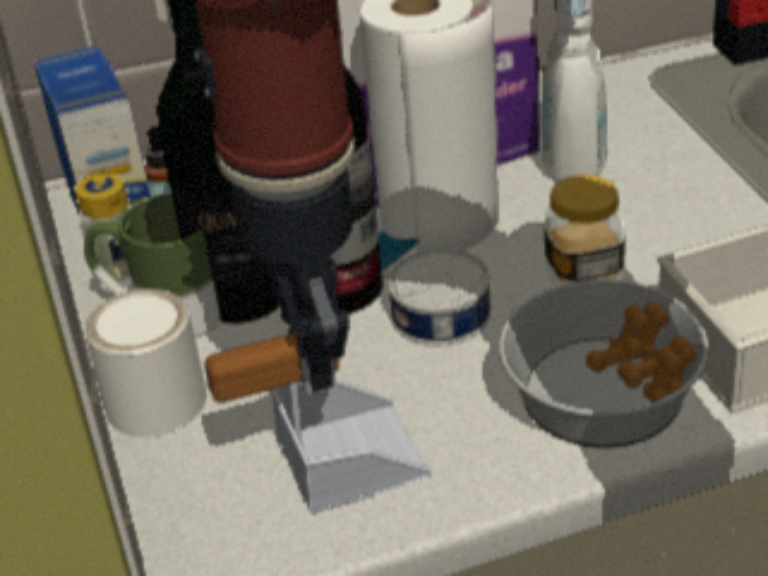

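Call:
drive_tool([
  [-1,0,0,-0.3,0],
  [-1,0,0,-0.5,0],
  [-1,0,0,-0.6,0],
  [-1,0,0,-0.6,0],
  [-1,0,0,-0.4,0],
  [-0.3,0,0,-0.35,0],
  [-0.1,0,0,-0.3,0],
  [0.1,0,0,-0.3,0],
  [0.2,0,0,-0.3,0],
  [0.2,0,0,0,0],
], newtons=20)

```text
time: 37.95
eef_pos: [0.4829, 0.2265, 0.0599]
tcp_rot: [[0.024, -0.032, 0.999], [0.013, 0.999, 0.032], [-1.0, 0.013, 0.024]]
ft_force: [-0.8, 0.1, 0.6]
grip_width: 0.0512
```

Call:
drive_tool([
  [0.2,0,0,1,0],
  [0.2,0,0,2,0],
  [0.2,0,0,4,0],
  [0.2,0,0,7,0],
  [0.2,0,0,11,0],
  [0.2,0,0,15,0],
  [0.2,-0.5,-4,17,0],
  [0.2,-1,-8,18,0],
  [0.2,-1.5,-13,18,0],
  [0.2,-2,-18,18,0],
])

```text
time: 38.95
eef_pos: [0.4628, 0.0458, 0.2417]
tcp_rot: [[0.027, -0.033, 0.999], [0.013, 0.999, 0.033], [-1.0, 0.012, 0.027]]
ft_force: [0.8, -1.0, -0.5]
grip_width: 0.0512
```

Call:
drive_tool([
  [0.2,0,-4,1,0],
  [0.2,0,-8,2,0],
  [0.2,0,-12,3,0],
  [0.2,0,-14,3,0],
  [0.2,0,-14,3,0],
  [0.2,0,-14,3,0],
  [0.2,0,-14,3,0],
  [0.2,0,-14,3,0],
  [0.2,0,-14,3,0],
  [0.2,0,-14,3,0],
])

```text
time: 39.95
eef_pos: [0.4628, -0.0938, 0.2717]
tcp_rot: [[0.027, -0.034, 0.999], [0.013, 0.999, 0.034], [-1.0, 0.012, 0.027]]
ft_force: [-0.6, -0.0, 0.2]
grip_width: 0.0515
```

Run:
```python
from h import *
s=st()
im,d,K,R,t=cam("scene"); W=cloud(d,K,R,t); cv2.imwrite("pics/s27.png",im); print(lidangle(W)[0])
print(pantilt(W,np.array([.4833,.2267]),UX,-.004,.03))
im,d,K,R,t=cam("top"); cv2.imwrite("pics/t27.png",im); W=cloud(d,K,R,t); Z=np.load("top0.npz")["W"]
for n,u,v in [("tin",304,212),("jar",356,214),("mug",203,215)]: print(n,W[v,u],Z[v,u])
m=(W[...,2]>.105)&(W[...,2]<.14)&(W[...,1]>.15)&(W[...,1]<.33)&(W[...,0]<.53)&(W[...,0]>.43)
P=W[m]; print("grip",cv2.minAreaRect(P[:,:2].astype(np.float32)*1000),np.polyfit(P[:,1],P[:,2],1),P[:,2].mean())
a=cv2.imread("pics/top0.png").astype(int); diff=abs(a-im).max(-1)
for n,u,v,r in [("tin",304,212,18),("jar",356,214,14),("mug",203,215,18)]: print(n,np.median(diff[v-r:v+r,u-r:u+r]),(diff[v-r:v+r,u-r:u+r]>40).mean())
```

```text
t 39.95 eef [ 0.4628 -0.0938  0.2717] F [-0.5904 -0.0097  0.2117] T [-0.031   0.0094 -0.0937] w 0.0515 yaw 1.94 lip box x -0.0305 y -0.0136 bottom z 0.2149
89.20822100356894
(array([-0.0228,  0.0033,  0.0032]), 603, np.float64(0.0011243255823229863))
tin [0.6338 0.0799 0.0349] [0.6341 0.0801 0.0326]
jar [ 0.6232 -0.0522  0.0904] [ 0.6236 -0.0523  0.0878]
mug [0.6116 0.3297 0.0832] [0.6113 0.3293 0.0847]
grip ((484.1229248046875, 255.99461364746094), (24.144380569458008, 93.1451416015625), 1.705934762954712) [0.0212 0.1202] 0.12560305400301908
tin 1.0 0.0015432098765432098
jar 77.0 0.6811224489795918
mug 1.0 0.0
```

View pics/s27.png

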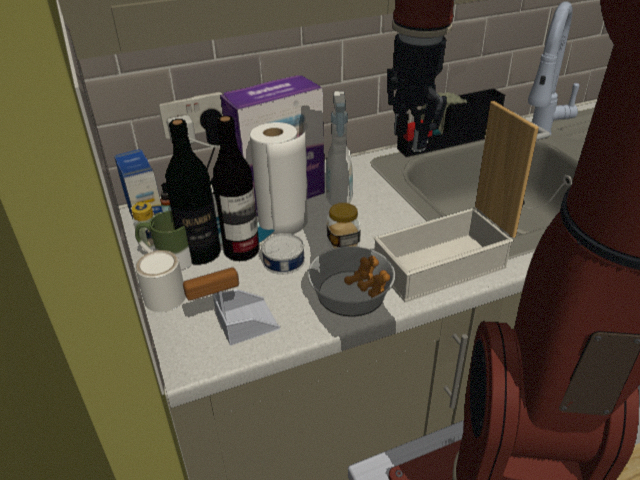

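View pics/t27.png

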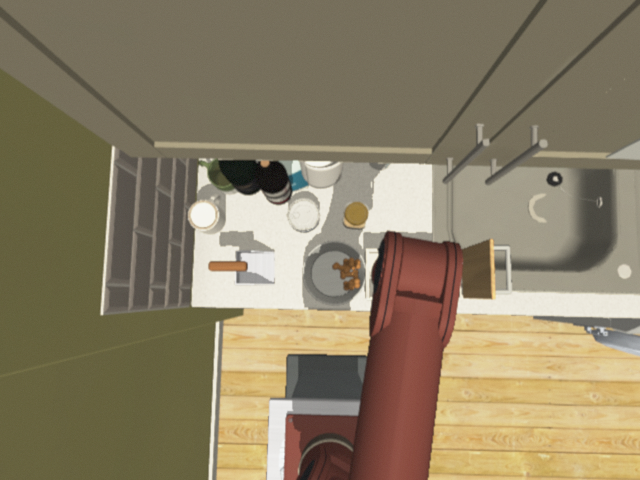

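Run:
```python
from h import *
im,d,K,R,t=cam("top"); cv2.imwrite("pics/t28.png",cv2.resize(im[235:310,295:375],None,fx=7,fy=7,interpolation=cv2.INTER_CUBIC))
W=cloud(d,K,R,t)
m=(abs(W[...,2]-.050)<.006)&(W[...,1]>-.12)&(W[...,1]<.12)&(W[...,0]<.57)&(W[...,0]>.38); v,u=np.nonzero(m)
P=W[m][:,:2]; hsv=cv2.cvtColor(im,cv2.COLOR_BGR2HSV); k=hsv[m][:,1]<70; P=P[k]
A=np.c_[2*P,np.ones(len(P))]; s=np.linalg.lstsq(A,(P**2).sum(1),rcond=None)[0]; c=s[:2]; print("bowl",c,np.sqrt(s[2]+c@c),np.polyfit(P[:,0],W[m][k][:,2],1))
b=(hsv[...,1]>110)&(hsv[...,0]<20)&(np.hypot(W[...,0]-c[0],W[...,1]-c[1])<.12)&(W[...,0]>.40)
Q=W[b]; print("bisc r max",np.hypot(*(Q[:,:2]-c).T).max(),"z",Q[:,2].min(),Q[:,2].max())
z=np.load("top0.npz")["W"]; m=(z[...,2]>.105)&(z[...,2]<.14)&(z[...,1]>.15)&(z[...,1]<.33)&(z[...,0]<.53)&(z[...,0]>.43); print("orig grip slope",np.polyfit(z[m][:,1],z[m][:,2],1),z[m][:,2].mean())
print(pantilt(np.load("scene0.npz")["W"],np.array([.4911,.2428]),np.array([.2,-.98]),-.004,.03))
im,d,K,R,t=cam("scene"); cv2.imwrite("pics/s28.png",cv2.resize(im[230:330,290:420],None,fx=5,fy=5,interpolation=cv2.INTER_CUBIC))
```

```text
bowl [ 0.4784 -0.003 ] 0.0773547766100596 [-0.0002  0.0505]
bisc r max 0.11999078614893008 z 0.006829497440323129 0.7260104814936245
orig grip slope [0.0323 0.118 ] 0.12655998453506995
(array([-0.0163,  0.0087,  0.0027]), 597, np.float64(0.0011510737416251778))
```

View pics/t28.png

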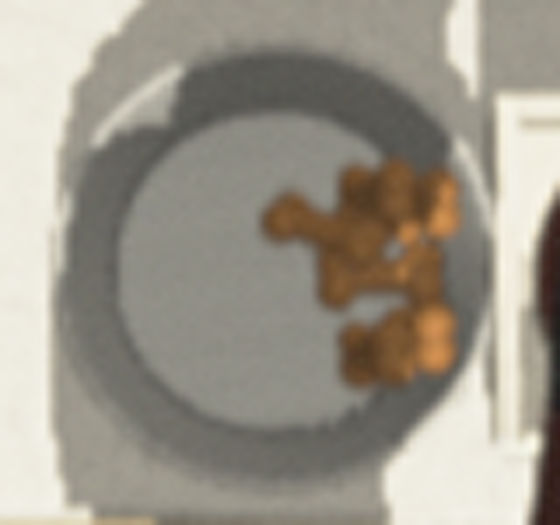

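View pics/s28.png

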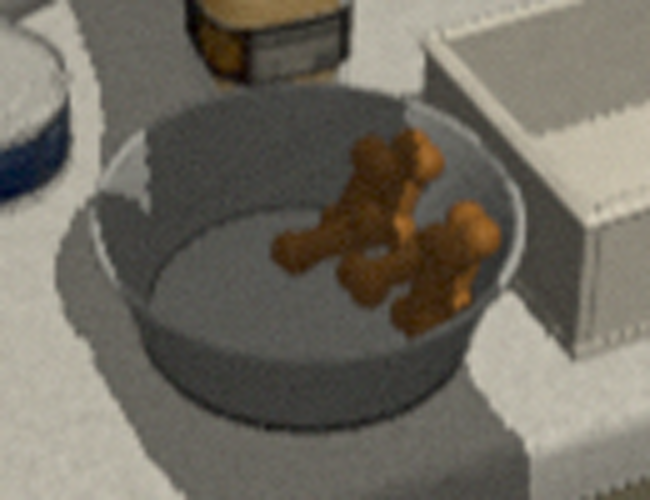

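```bash
python3 -c "
from workcell import workorder
print(workorder.hand_in())"
```

```text
the job is handed in; nothing more can be done
None
```

The dog's portion is ready and the job is handed in, at about 40 s of the 67 s allowed.

- **Lid:** I raised it by its handle and let go. It measured 89.9° while held, and has stayed at 89.2° in every check since.
- **Biscuits:** All six went into the bowl, and the fingers never touched them. None were left in the box or seen on the worktop.
- **Bowl:** The tool cannot tilt, so I tipped the scoop by pressing its lip against the inside of the bowl with a light grip. That slid the bowl about 26 mm until it rested against the box. It is still upright, with its rim level.
- **Scoop:** I turned it level again against the inside of the box's end wall and stood it on the worktop. The pan measures 1.3° off level. It read 0.9° before I touched it, so that is about the limit of the measurement.
- **Tin, jar and mug:** Their measured positions changed by less than 1 mm in plan. The jar looked different in the before-and-after picture comparison, which I put down to a shadow.

**Disagreements:**
- The real fingertips were about 40 mm higher than the reported tool position, so my first grasp of the lid handle closed on nothing. I corrected for this in every later move.
- A check on how far the biscuits sit from the bowl's centre gave an unusable number, probably because the arm was in the masked area. That they are inside the bowl rests on the last close-up pictures from both cameras.

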